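Prop open the lid of an instrument housing

ROBOT

A 6-joint arm with a two-finger parallel gripper is mounted at the origin on a cart in front of the work surface, level with it; the furniture and walls round the work are solid. World frame = base frame: x ahead of the robot, y to its left, z up, the work surface at z = 0. Lengths are in m, angles in degrees, forces in N, time in s.
With the tool pointing down it reaches from about 0.3 to 0.875 m from the base axis. Payload 6.4 kg.
Tool frame: the origin (TCP) lies between the finger pads; the fingertips stand 19 mm ahead of it and the grasp point (between the pads) is the TCP; z points along the fingers, y is the line along which they close (so a half turn about z gives the same grasp; the last joint's range is limited). The gripper opens to 85 mm and grips with 20 to 120 N. Pads are 22 mm wide; open, the fingers measure 114 mm over their backs; the gripper's body (76 mm by 85 mm) begins 54 mm behind the grasp point. The pads swing forward as they close: fully open they stand 13 mm farther back than shut.
Start: joints at [57.622, 10.359, 92.074, -0, 77.567, -11.82], TCP at [0.202, 0.538, 0.213] pointing down, gripper open.
Joint ranges: [-171.53, 171.53], [-51.25, 118.39], [17.06, 147.69], [-65.23, 245.23], [0, 150.52], [-178.68, 178.68]. Speed limits (degrees/s): [147.25, 147.25, 172.46, 180, 180, 180].

INTERFACE

Orientations are given as [roll, pitch, yaw] about the fixed x, y, z axes, in that order (R = Rz(yaw) Ry(pitch) Rx(roll)).
In Python, from rig import env, optics gives the robot as it stands.
- The arm moves only by the tool move_arm, never from a script. Its argument "targets" is a list of rows, each an object of numbers: "dx", "dy", "dz": the shift along the tool's x, y, z scaled (see below); "turn": the turn about the tool's z scaled (see below); "claw": the finger opening in mm, from 0 to 85.4. In form: [{"dx": .., "dy": .., "dz": .., "turn": .., "claw": ..}, ...]. A call has 1 to 8 rows; each row is the pose to reach, as a shift and turn from the pose commanded when the call began, along the tool's axes at that moment, turning the shorter way round; what a row does not reach only later rows make up. The controller multiplies each number of a shift by 0.75 m and each number of a turn by pi rad. A row lasts 1/10 s, in which the tool goes at most 50 mm and 8.59 degrees, less where a joint would pass 70% of its speed; a pose out of reach is approached as far as the arm can. A call with a number of a shift or a turn outside -1 to 1 is refused whole. A call with a gripper value outside its range is refused whole. The fingers move at their own pace and stop on an object; the grip force is fixed at half the most. Time passes only in rows, so rows that repeat a pose let the fingers close. It gives the time, the measured TCP pose, the force, the opening and the grip force at its end, in the units of the state.
- env.observe(): the state, without advancing time (a new reading comes with each control period).
- optics.get_image(name): name is "side" or "top" or "wrist"; returns a dict with "img" (480x640x3 uint8, red, green, blue), "K" (3x3 intrinsics, pixels), "rvec" (rotation vector, rad) and "tvec" (3), from world to camera coordinates, as OpenCV has them. Camera axes: x right, y down, z forward; pixel columns grow to the right and rows downward; lengths in m; the calibration is good to about 2 mm. A picture is of the moment at which its call begins. There is no depth.
- env.close_job(): hands the job in; it is judged then, once.
The state is a dict: "clock": time; "joints": joint angles; "qvel": joint speeds; "joint_torque": joint torques, N m; "tool_pos": TCP position; "tcp_rot": TCP orientation; "contact_force": force on the tool from outside, world axes, zero at the start; "ft_torque": the same for the moment, N m; "width": opening from 0.0 (shut) to 1.0 (fully open); "gripper_force": force on a finger pad.
Only numpy, scipy, OpenCV 4.12 (cv2) and the standard library are available. Lean on these libraries where they do the work, as an engineer would, in place of code of your own. Each camera call takes 0.05 s, during which the arm holds its last target. There are 200 camera calls.

TASK

Open the lid of the instrument housing all the way back, swing its prop rod up, and lower the lid onto the rod so that the rod's tip drops fully into the holding hole of the strip on the lid and carries the lid by itself. The hole has to be found by feel: slide the rod's tip along the strip under the lid's own weight, never force the rod against the strip, never let the lid fall shut, and leave the things around it where they are.

Things in the scene. Friction and masses are not known exactly. Their poses are not given: they have to be found in the camera images.
- housing: grey sheet-metal instrument housing, 160 (x) x 200 (y) x 85 mm high, fixed to the bench. Origin: centre of its underside; x to its rear (hinge side), y to its left, z up. Hinge axis of the lid: along y through (80, 0, 85) mm. Pivot of the prop rod: along y through (-75, -120, 73) mm, outside the right wall. The rod swings in the plane y = -120 mm.
- lid (a joint): angle of the 206 x 165 mm aluminium lid in rad: 0 shut, grows as the front edge rises; 1.745 is the stop, a little past upright, where the lid stays by its own weight. Below about 1.57 it falls, slowed by a damped hinge; about 0.5 kg, 2 N at the knob.
- lid_frame (a point): point on the hinge axis in the lid's middle; its axes turn with the lid: y along the hinge axis, -x along the lid to its free edge, z out of the lid's upper side; z = 0 is the lid's underside.
- lid_knob (a point): middle of the lid's black knob, a cylinder 18 mm in diameter and 30 mm long lying along the hinge axis, on a 10 mm stem in front of the lid's free edge, 196 mm from the hinge axis; can be pinched on its two flat ends and turns between the fingers as the lid swings.
- rod (a joint): angle of the steel prop rod in rad: 0 lying level on its rest, tip to the rear; grows as the tip rises, to 1.3. Stiff pivot (0.12 N m): stays where left. At 0.55 the tip meets the strip 71 mm from the hinge axis, lid at about 0.98; swung further up, the tip slides toward the lid's free edge until it drops into the hole (rod 0.6 to 1.0) and the lid sinks by about 0.1 rad.
- rod_grip (a point): middle of the rod's side grip, a black cylinder 14 mm in diameter and 55 mm long along y, pointing away from the housing, 95 mm from the rod's pivot and 66 mm outside the rod's plane; pinch it from above, it turns between the fingers as the rod swings.
- rod_tip (a point): centre of the rod's round end, 9 mm in diameter, 131 mm from the pivot.
- brass_sleeve: loose brass sleeve, 22 x 22 x 50 mm, standing to the right of the housing; bystander.
- box_white: loose small white box, 36 x 50 x 25 mm, to the right of the housing; bystander.
- tape_black: loose roll of black tape, 62 x 59 x 19 mm, lying to the right of the housing; bystander.
- hole_nominal (a point): mean place of the holding hole, NOT the hole itself. A dark steel strip 22 mm wide lies at the lid's right edge in the rod's plane, its flat underside level with the lid's, at least from 58 to 129 mm from the hinge axis. Its hole, open downward, is 13 mm long, 10 mm deep, blind. The strip is adjustable: the hole's middle lies 84 to 120 mm from the hinge axis and is not measured. Axes as lid_frame.

How it is judged (in metres and radians):
On the way:
1. the lid is laid all the way back (past 1.6 rad) (value of joint lid above 1.6 rad), for 0.2 s.
At the end, for the whole second after the job is handed in: the rod's tip is in the holding hole (centre of its round end at least 2 mm above the strip's underside plane and 79 to 125 mm from the hinge axis along the lid), the lid rests on the rod between 0.7 and 1.1 rad and does not move (z of rod_tip in the frame of lid_frame above 0.002 m and x of rod_tip in the frame of lid_frame between -0.125 and -0.079 m and value of joint lid between 0.7 and 1.1 rad and velocity of joint lid between -0.05 and 0.05 rad/s); the robot touches nothing.
It fails at once if the rod is forced against the holding strip with more than 20 N (contact force between rod and strip above 20 N).
It fails at once if the lid falls shut (faster than 1 rad/s below 0.5 rad) (value of joint lid below 0.5 rad and velocity of joint lid below -1 rad/s).
It fails at once if a bystander is moved by more than 15 mm (distance of any of brass_sleeve, box_white, tape_black from where it was at the start of the episode above 0.015 m).
It also fails if it takes over 72 s, if anything falls off the work surface, if the arm or the gripper's body presses on something with over 40 N, if the wrist force passes 120 N, or if a joint passes its speed limit or range.

## Working session

There is one attempt and no reset: what is moved stays moved. The work goes in short steps, Python scripts to look and compute and a tool call to move; the robot and the scene stay as the last step left them, time stands still between calls to the robot, and variables do not carry over. Pictures are saved under pics/ and viewed, at most 10 in all, crops included, and the job is handed in when it is done.

Besides the shell and the picture viewer there is one more tool, called after ">>>" as name(argument=value, ...) on one line, values as JSON. move_arm: Moves the arm, as the interface text tells. Shifts and turns lie within -1 to 1; 1 stands for 0.75 m of shift or pi rad of turn. Its arguments: {"type":"object","properties":{"targets":{"type":"array"}},"required":["targets"]}

```bash
ls; mkdir -p pics
python3 - <<'E'
from rig import env, optics
import cv2
print(env.observe())
for n in ("side","top"):
    d=optics.get_image(n); cv2.imwrite(f"pics/{n}0.png",d["img"][:,:,::-1]); print(n,d["K"],d["rvec"],d["tvec"])
E
```

```text
pics
{'clock': 0.0, 'joints': array([ 5.76221094e+01,  1.04029245e+01,  9.21344816e+01,  1.71289040e-04,
        7.75659470e+01, -1.18199669e+01]), 'qvel': array([ 0.03631609,  0.07969373,  0.15851753, -0.05210134, -0.0076259 ,
       -0.02586359]), 'joint_torque': array([-1.69269151e-03, -4.44885170e+01, -3.51333547e+01, -4.19793132e-04,
        9.21999308e-03,  2.61777394e-06]), 'tool_pos': array([0.20156515, 0.5378697 , 0.21165023]), 'tcp_rot': array([-1.79898873e+02, -2.13341919e-02,  1.59442020e+02]), 'contact_force': array([-0.11547611, -0.27173107,  0.39023052]), 'ft_torque': array([ 0.04410083, -0.03628208,  0.00511245]), 'gripper_force': 0.0, 'width': 0.9944619154274256}
side [[591.52713262   0.         320.97429262]
 [  0.         591.52713262 244.22624535]
 [  0.           0.           1.        ]] [ 2.00305773 -0.4004983   0.22507481] [-0.5915003   0.08568244  1.19612292]
top [[482.96464617   0.         314.74775203]
 [  0.         482.96464617 242.5192614 ]
 [  0.           0.           1.        ]] [ 2.16544018 -2.14664864  0.14265305] [-0.26369821  0.54828568  0.87601597]
```

View pics/side0.png

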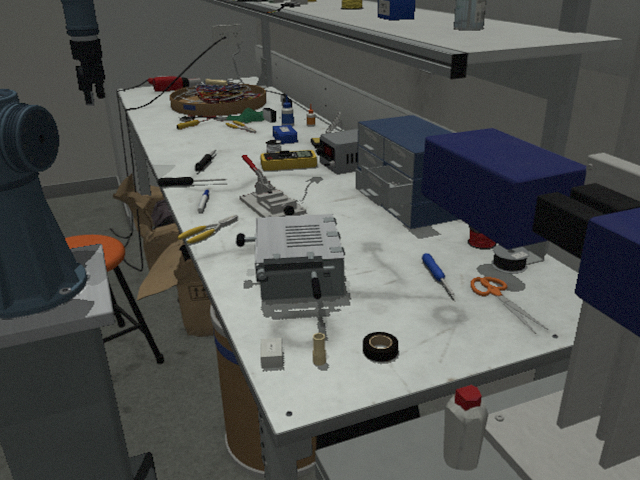

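View pics/top0.png

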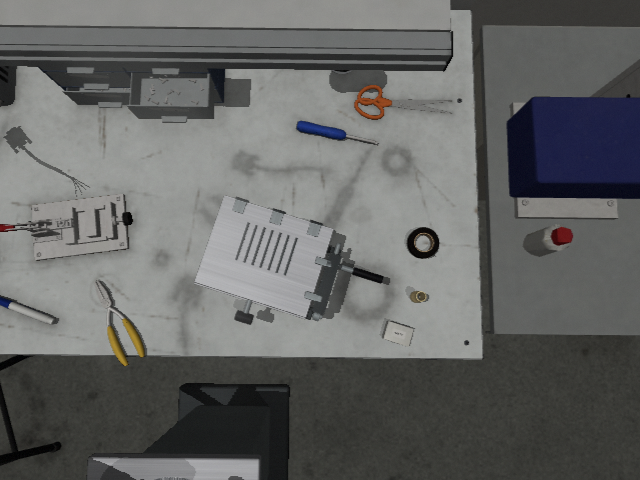

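The side view shows the housing at about (300,255), the knob at (241,240) and the rod grip at (317,287). The top view shows the lid quad around (265,257), the knob at (244,317), the grip from (352,268) to (388,280), the sleeve at (420,296), the box at (398,333) and the tape at (422,242). I'll enlarge both.

Run:
```python
import cv2
a=cv2.imread("pics/top0.png")[180:350,180:450]; cv2.imwrite("pics/topc.png",cv2.resize(a,None,fx=2.96,fy=2.96,interpolation=cv2.INTER_CUBIC))
a=cv2.imread("pics/side0.png")[195:375,220:410]; cv2.imwrite("pics/sidec.png",cv2.resize(a,None,fx=3.3,fy=3.3,interpolation=cv2.INTER_CUBIC))
```

```text
(no output)
```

View pics/topc.png

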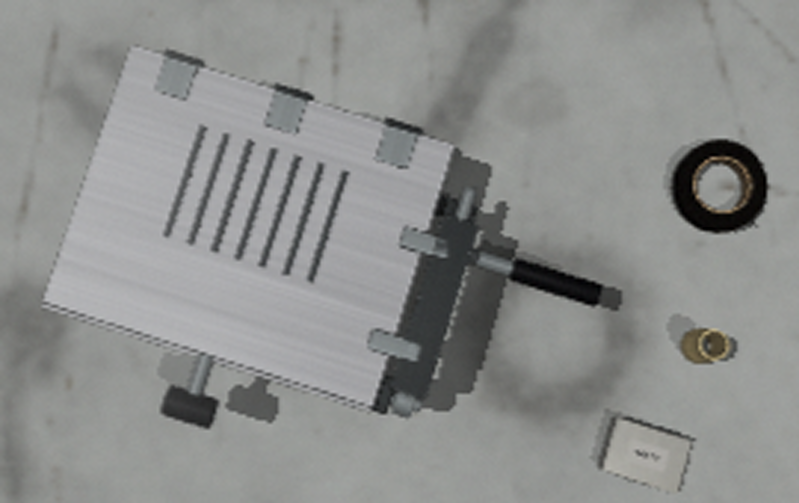

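View pics/sidec.png

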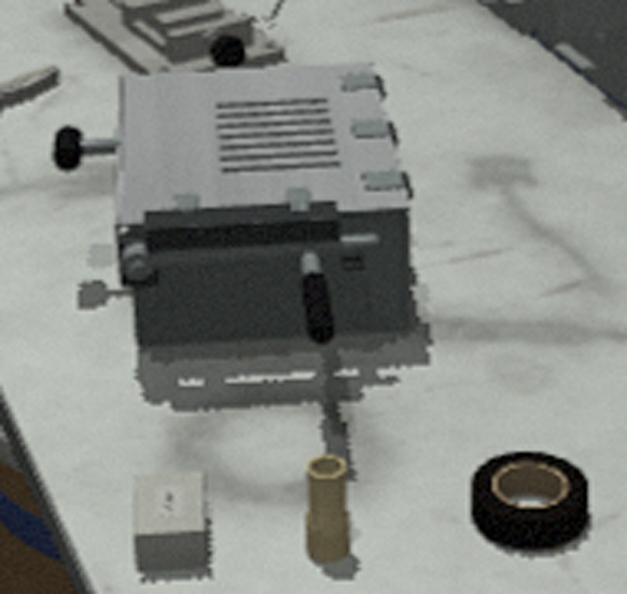

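```bash
cat > h.py <<'E'
import numpy as np, cv2
from rig import env, optics
CAL={"side":([591.527,320.974,244.226],[2.00305773,-0.4004983,0.22507481],[-0.5915003,0.08568244,1.19612292]),
"top":([482.965,314.748,242.519],[2.16544018,-2.14664864,0.14265305],[-0.26369821,0.54828568,0.87601597])}
def P(n):
    (f,cx,cy),r,t=CAL[n]; R=cv2.Rodrigues(np.array(r))[0]
    return np.array([[f,0,cx],[0,f,cy],[0,0,1]]),R,np.array(t)
def ray(n,uv):
    K,R,t=P(n); d=R.T@np.linalg.solve(K,[*uv,1]); return -R.T@t,d/np.linalg.norm(d)
def plane(n,uv,z):
    o,d=ray(n,uv); return o+d*(z-o[2])/d[2]
def two(a,b):
    o1,d1=ray("top",a);o2,d2=ray("side",b)
    s=np.linalg.lstsq(np.c_[d1,-d2],o2-o1,rcond=None)[0]
    p,q=o1+s[0]*d1,o2+s[1]*d2
    return (p+q)/2,np.linalg.norm(p-q)
def proj(n,p):
    K,R,t=P(n); q=K@(R@p+t); return q[:2]/q[2]
T=lambda u,v:(180+u/2.96,180+v/2.96)
S=lambda u,v:(220+u/3.3,195+v/3.3)
E
python3 - <<'E'
from h import *
np.set_printoptions(precision=4,suppress=True)
c={k:plane("top",T(*v),.087) for k,v in dict(RL=(134,46),FL=(43,303),FR=(380,412),RR=(457,147)).items()}
for k in c: print(k,c[k])
for a,b in(("RL","FL"),("FL","FR"),("FR","RR"),("RL","RR")): print(a,b,np.linalg.norm(c[a]-c[b]))
print("side",[plane("side",S(*v),.087) for v in((120,75),(118,223),(410,205))])
print("knob",two(T(188,407),S(69,148)))
print("grip in",two(T(513,268),S(312,281)),"out",two(T(602,296),S(322,338)))
print("pivot",two(T(404,403),S(138,262)))
for n,t in (("sleeve",(712,345)),): print(n,plane("top",T(*t),.05))
print("box",plane("top",T(648,455),.025),"tape",plane("top",T(720,186),.019))
E
```

```text
RL [ 0.6279 -0.0967  0.087 ]
FL [ 0.4713 -0.0477  0.087 ]
FR [ 0.4089 -0.2488  0.087 ]
RR [ 0.5674 -0.2937  0.087 ]
RL FL 0.16412611457019202
FL FR 0.21059333186507667
FR RR 0.16477251424754696
RL RR 0.20605545421924734
side [array([ 0.4698, -0.0499,  0.087 ]), array([ 0.411, -0.245,  0.087]), array([ 0.5687, -0.2911,  0.087 ])]
knob (array([ 0.4115, -0.1354,  0.0842]), np.float64(0.0015404570815358125))
grip in (array([ 0.4949, -0.3283,  0.0745]), np.float64(0.0011977262584201452)) out (array([ 0.4788, -0.3824,  0.0731]), np.float64(0.000603124699769738))
pivot (array([ 0.4149, -0.2633,  0.0706]), np.float64(0.0021228029416243597))
sleeve [ 0.4506 -0.4537  0.05  ]
box [ 0.3818 -0.4175  0.025 ] tape [ 0.554  -0.4678  0.019 ]
```

```bash
cat >> h.py <<'E'
ex=np.array([.9563,-.2924,0]); ey=np.array([.2924,.9563,0]); ez=np.array([0,0,1.])
H=np.array([.598,-.1945,.085]); O=H-.08*ex-.085*ez
def hs(x,y,z): return O+(x*ex+y*ey+z*ez)/1000
def knob(t): return H+.196*(-np.cos(t)*ex+np.sin(t)*ez)
def grip(t,y=-192): return hs(-75+95*np.cos(t),y,73+95*np.sin(t))
def go(p,yaw,base=None):
    "row numbers from base (pos,yaw) to p,yaw"
    if base is None:
        s=env.observe(); base=(s["tool_pos"],s["tcp_rot"][2])
    b,y0=base; a=np.radians(y0); d=np.array(p)-b
    X=np.array([np.cos(a),np.sin(a),0]);Y=np.array([np.sin(a),-np.cos(a),0])
    return np.round([X@d/.75,Y@d/.75,-d[2]/.75,-((yaw-y0+180)%360-180)/180],4)
E
python3 - <<'E'
from h import *
print(knob(0),grip(0),go([.411,-.1365,.19],163))
print(hs(-75,-120,73))
E
```

```text
[ 0.4105652 -0.1371896  0.085    ] [ 0.4844812 -0.3605656  0.073    ] [-0.5772 -0.744   0.029  -0.0197]
[ 0.4146855 -0.263934   0.073    ]
```

>>> move_arm(targets=[{"dx": -0.144,"dy": -0.186,"dz": 0.0,"turn": -0.01,"claw": 85},{"dx": -0.289,"dy": -0.372,"dz": 0.0,"turn": -0.0197,"claw": 85},{"dx": -0.433,"dy": -0.558,"dz": 0.015,"turn": -0.0197,"claw": 85},{"dx": -0.577,"dy": -0.744,"dz": 0.029,"turn": -0.0197,"claw": 70},{"dx": -0.577,"dy": -0.744,"dz": 0.029,"turn": -0.0197,"claw": 70},{"dx": -0.577,"dy": -0.744,"dz": 0.029,"turn": -0.0197,"claw": 70},{"dx": -0.577,"dy": -0.744,"dz": 0.029,"turn": -0.0197,"claw": 70},{"dx": -0.577,"dy": -0.744,"dz": 0.029,"turn": -0.0197,"claw": 70}])

```text
clock: 0.9
tool_pos: [0.3203, 0.1548, 0.202]
tcp_rot: [180.0, 0.0, 163.0]
contact_force: [0.9, -0.5, -0.4]
width: 0.819
gripper_force: 0.0
```

Run:
```python
from h import *
s=env.observe(); print(s["tool_pos"],s["tcp_rot"],s["qvel"].round(1)); print(go([.411,-.1365,.19],163))
```

```text
[0.32027821 0.15483913 0.20197394] [1.79983799e+02 3.46723535e-02 1.63032998e+02] [-83.8 -16.4  13.2  -0.    2.4 -82.8]
[-2.291e-01 -3.362e-01  1.600e-02  2.000e-04]
```

>>> move_arm(targets=[{"dx": -0.229,"dy": -0.336,"dz": 0.016,"turn": 0,"claw": 70},{"dx": -0.229,"dy": -0.336,"dz": 0.016,"turn": 0,"claw": 70},{"dx": -0.229,"dy": -0.336,"dz": 0.016,"turn": 0,"claw": 70},{"dx": -0.229,"dy": -0.336,"dz": 0.016,"turn": 0,"claw": 70},{"dx": -0.229,"dy": -0.336,"dz": 0.016,"turn": 0,"claw": 70},{"dx": -0.229,"dy": -0.336,"dz": 0.016,"turn": 0,"claw": 70},{"dx": -0.229,"dy": -0.336,"dz": 0.016,"turn": 0,"claw": 70},{"dx": -0.229,"dy": -0.336,"dz": 0.016,"turn": 0,"claw": 70}])

```text
clock: 1.7
tool_pos: [0.4105, -0.1356, 0.1895]
tcp_rot: [180.0, -0.1, 162.8]
contact_force: [0.7, 1.4, -0.8]
width: 0.821
gripper_force: 0.0
```

Run:
```python
from h import *
s=env.observe(); print(s["tool_pos"],s["tcp_rot"],s["qvel"].round(1)); print(go([.411,-.1365,.087],163))
d=optics.get_image("wrist");cv2.imwrite("pics/w0.png",d["img"][:,:,::-1])
```

```text
[ 0.41052959 -0.1356392   0.18947965] [ 1.79962042e+02 -9.76907246e-02  1.62821483e+02] [ 2.8 -2.   2.   0.4  0.8  0.7]
[-0.0009 -0.0009  0.1366 -0.001 ]
```

>>> move_arm(targets=[{"dx": 0,"dy": 0,"dz": 0.06,"turn": 0,"claw": 70},{"dx": 0,"dy": 0,"dz": 0.11,"turn": 0,"claw": 70},{"dx": 0,"dy": 0,"dz": 0.137,"turn": 0,"claw": 70},{"dx": 0,"dy": 0,"dz": 0.137,"turn": 0,"claw": 40},{"dx": 0,"dy": 0,"dz": 0.137,"turn": 0,"claw": 25},{"dx": 0,"dy": 0,"dz": 0.137,"turn": 0,"claw": 25},{"dx": 0,"dy": 0,"dz": 0.137,"turn": 0,"claw": 25},{"dx": 0,"dy": 0,"dz": 0.137,"turn": 0,"claw": 25}])

```text
clock: 2.55
tool_pos: [0.4117, -0.135, 0.0885]
tcp_rot: [-180.0, 0.1, 163.0]
contact_force: [-0.1, -0.7, 0.1]
width: 0.293
gripper_force: 0.0
```

Run:
```python
from h import *
s=env.observe(); print(s["tool_pos"],s["tcp_rot"],s["width"]*85,s["gripper_force"])
p=np.array([.411,-.1365,.087])
for t in np.linspace(0,1.72,18)[1:]: print(round(t,2),go(p+knob(t)-knob(0),163,(p,163))[:3])
```

```text
[ 0.41167819 -0.13503671  0.08849475] [-1.79962339e+02  1.28187777e-01  1.62999056e+02] 24.907754888429146 0.0
0.1 [-0.0013 -0.     -0.0264]
0.2 [-0.0053 -0.     -0.0525]
0.3 [-0.0119 -0.     -0.0781]
0.4 [-0.0211 -0.     -0.1029]
0.51 [-0.0327 -0.     -0.1266]
0.61 [-0.0467 -0.     -0.1491]
0.71 [-0.0628 -0.     -0.17  ]
0.81 [-0.081  -0.     -0.1892]
0.91 [-0.1011 -0.     -0.2064]
1.01 [-0.1227 -0.     -0.2216]
1.11 [-0.1458 -0.     -0.2344]
1.21 [-0.1701 -0.     -0.2449]
1.32 [-0.1953 -0.     -0.2528]
1.42 [-0.2212 -0.     -0.2582]
1.52 [-0.2475 -0.     -0.261 ]
1.62 [-0.2739 -0.     -0.261 ]
1.72 [-0.3002 -0.     -0.2584]
```

Run:
```python
from h import *
s=optics.get_image("side")["img"][180:300,200:360,::-1]; t=optics.get_image("top")["img"][250:350,180:340,::-1]; w=optics.get_image("wrist")["img"][:,:,::-1]
f=lambda a:cv2.resize(a,(400,300),interpolation=cv2.INTER_CUBIC)
cv2.imwrite("pics/k.png",np.vstack([np.hstack([f(s),f(t)]),np.hstack([f(w),f(w)*0])]))
```

```text
(no output)
```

View pics/k.png

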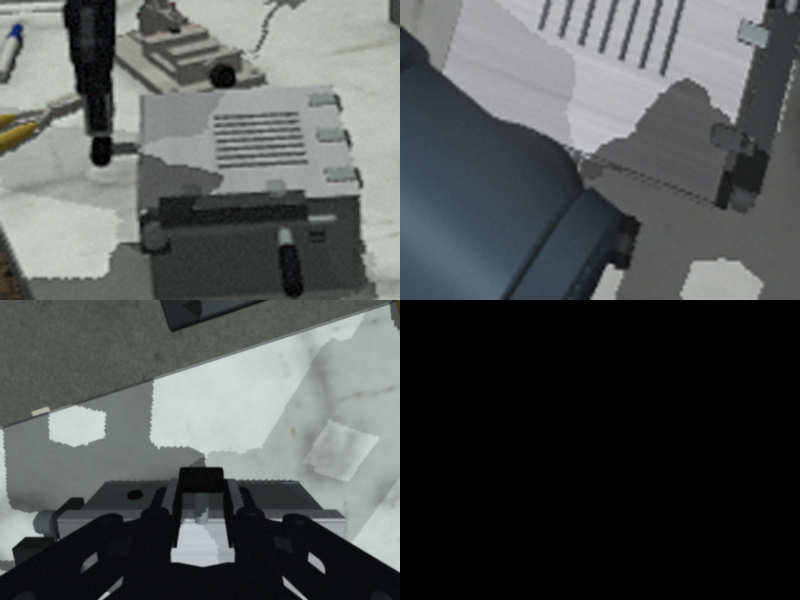

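The knob appears at the fingertips: black in the side crop at (100,150), and in the wrist view at (202,478) between or under the fingers. The opening still equals the command with no force, so I'll test it by closing further.

>>> move_arm(targets=[{"dx": 0,"dy": 0,"dz": 0,"turn": 0,"claw": 18},{"dx": 0,"dy": 0,"dz": 0,"turn": 0,"claw": 15},{"dx": 0,"dy": 0,"dz": 0,"turn": 0,"claw": 15}])

```text
clock: 3.0
tool_pos: [0.4109, -0.1347, 0.0873]
tcp_rot: [180.0, -0.0, 163.0]
contact_force: [-0.5, -0.6, -0.8]
width: 0.176
gripper_force: 0.0
```

Run:
```python
from h import *
d=optics.get_image("wrist")
R=cv2.Rodrigues(d["rvec"])[0]
pr=lambda p:(lambda q:(q[:2]/q[2]).round(0))(d["K"]@(R@p+d["tvec"]))
tcp=env.observe()["tool_pos"]
print("cam",-R.T@d["tvec"],"dir",R[2],"tcp",pr(tcp),"tip",pr(tcp-[0,0,.019]),"knob",pr(knob(0)),"lidfront",pr(H-.165*ex),pr(H))
im=d["img"][:,:,::-1].copy(); 
cv2.imwrite("pics/w1.png",im)
```

```text
cam [ 0.34488802 -0.11508234  0.24778796] dir [ 0.25685164 -0.07947951 -0.96317716] tcp [326. 291.] tip [326. 275.] knob [320. 290.] lidfront [320. 354.] [321. 615.]
```

View pics/w1.png

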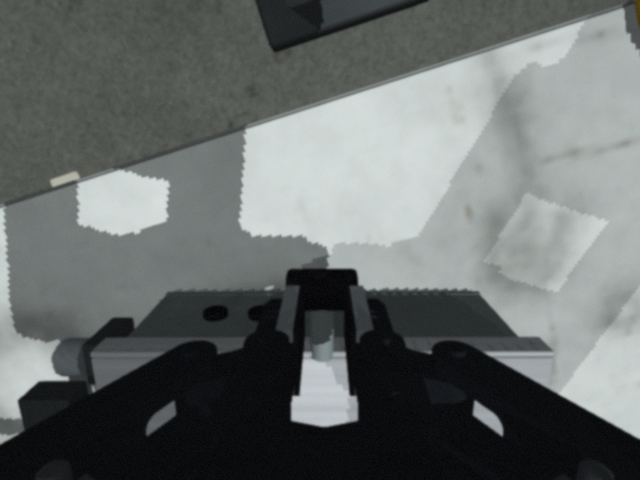

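The wrist view shows the knob at (322,290), 70 px (30 mm) wide, where the model predicts it. The fingertips are black on black, so I'll stretch the contrast in the wrist and side crops.

Run:
```python
from h import *
w=cv2.imread("pics/w1.png")[250:370,240:400]; s=optics.get_image("side"); print(optics.get_image("wrist")["K"][0,0])
s=s["img"][190:280,215:275,::-1]
g=lambda a:np.clip(a.astype(float)*3.5,0,255).astype(np.uint8)
cv2.imwrite("pics/k2.png",np.hstack([cv2.resize(g(w),(520,390),interpolation=cv2.INTER_NEAREST),cv2.resize(g(s),(260,390),interpolation=cv2.INTER_NEAREST)]))
print(proj("side",env.observe()["tool_pos"]),proj("side",knob(0)))
```

```text
407.68237039570556
[239.99351448 238.35781585] [240.26091258 239.92905691]
```

View pics/k2.png

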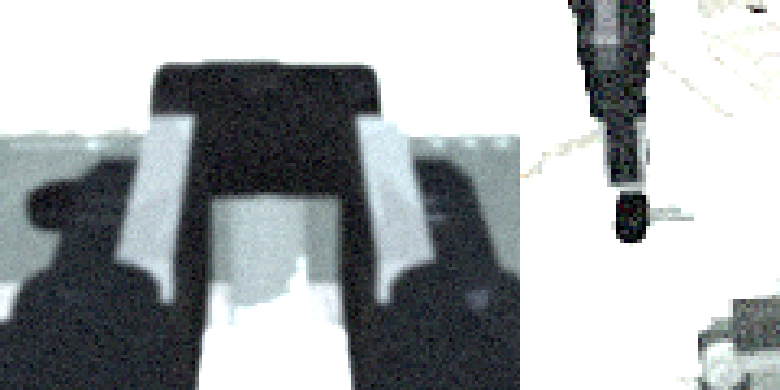

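Run:
```python
from h import *
a=np.array([.2016,.5379,.2117])
for dz in(0,-.019,.015): print(dz,proj("side",a+[0,0,dz]))
g=cv2.imread("pics/side0.png").max(2)[:,80:112]; 
for v in range(84,110,2): print(v,"".join("#" if x<60 else "." for x in g[v]))
b=env.observe()["tool_pos"]
for dz in(.03,.02,.01,0,-.019):print(dz,proj("side",b+[0,0,dz]))
```

```text
0 [ 97.53943992 112.12159445]
-0.019 [ 98.82197326 119.00330421]
0.015 [ 96.51732299 106.63720515]
84 ############...#########........
86 ############...#########........
88 ############...##########.......
90 #############...########........
92 ....#######.....#########.......
94 ....#########....#########......
96 ....#########....#########......
98 .....########......####.........
100 .....#########..................
102 ......#######...................
104 ......########..................
106 ................................
108 ................................
0.03 [238.81696621 224.69424676]
0.02 [239.21214911 229.28361126]
0.01 [239.60432044 233.83800153]
0 [239.99351448 238.35781585]
-0.019 [240.72490132 246.85160641]
```

The contrast view shows the fingertips ending at side row 233, just above the knob (rows 235–246). The start image has the same error, with tips at row ~102 where about 115 was expected. So the real fingertips stand about 32 mm higher than the stated TCP implies. I'll correct all heights by −32 mm.

>>> move_arm(targets=[{"dx": 0,"dy": 0,"dz": 0,"turn": 0,"claw": 60},{"dx": 0,"dy": 0,"dz": 0,"turn": 0,"claw": 60},{"dx": 0,"dy": 0,"dz": 0,"turn": 0,"claw": 60},{"dx": 0,"dy": 0,"dz": 0.02,"turn": 0,"claw": 60},{"dx": 0,"dy": 0,"dz": 0.044,"turn": 0,"claw": 60},{"dx": 0,"dy": 0,"dz": 0.044,"turn": 0,"claw": 40},{"dx": 0,"dy": 0,"dz": 0.044,"turn": 0,"claw": 22},{"dx": 0,"dy": 0,"dz": 0.044,"turn": 0,"claw": 22}])

```text
clock: 3.95
tool_pos: [0.4104, -0.1356, 0.0549]
tcp_rot: [-179.9, -0.1, 163.0]
contact_force: [-4.2, -4.5, -3.6]
width: 0.337
gripper_force: 59.4
```

>>> move_arm(targets=[{"dx": 0,"dy": 0,"dz": 0,"turn": 0,"claw": 22},{"dx": 0,"dy": 0,"dz": 0,"turn": 0,"claw": 22}])

```text
clock: 4.15
tool_pos: [0.4104, -0.1356, 0.0549]
tcp_rot: [-179.9, -0.0, 163.0]
contact_force: [-3.6, -4.9, -4.0]
width: 0.34
gripper_force: 59.4
```

>>> move_arm(targets=[{"dx": -0.001,"dy": 0,"dz": -0.026,"turn": 0,"claw": 22},{"dx": -0.005,"dy": 0,"dz": -0.0525,"turn": 0,"claw": 22},{"dx": -0.012,"dy": 0,"dz": -0.078,"turn": 0,"claw": 22},{"dx": -0.021,"dy": 0,"dz": -0.103,"turn": 0,"claw": 22},{"dx": -0.0327,"dy": 0,"dz": -0.1266,"turn": 0,"claw": 22},{"dx": -0.0467,"dy": 0,"dz": -0.149,"turn": 0,"claw": 22},{"dx": -0.0467,"dy": 0,"dz": -0.149,"turn": 0,"claw": 22}])

```text
clock: 4.85
tool_pos: [0.4462, -0.1466, 0.1686]
tcp_rot: [-179.9, 0.2, 163.0]
contact_force: [2.3, -5.4, -7.5]
width: 0.33
gripper_force: 61.2
```

>>> move_arm(targets=[{"dx": -0.016,"dy": 0,"dz": -0.021,"turn": 0,"claw": 22},{"dx": -0.034,"dy": 0,"dz": -0.04,"turn": 0,"claw": 22},{"dx": -0.0544,"dy": 0,"dz": -0.0574,"turn": 0,"claw": 22},{"dx": -0.076,"dy": 0,"dz": -0.0726,"turn": 0,"claw": 22},{"dx": -0.099,"dy": 0,"dz": -0.0854,"turn": 0,"claw": 22},{"dx": -0.1234,"dy": 0,"dz": -0.096,"turn": 0,"claw": 22},{"dx": -0.1486,"dy": 0,"dz": -0.1038,"turn": 0,"claw": 22},{"dx": -0.1745,"dy": 0,"dz": -0.1092,"turn": 0,"claw": 22}])

```text
clock: 5.65
tool_pos: [0.5677, -0.1834, 0.2469]
tcp_rot: [-179.9, -0.3, 163.0]
contact_force: [-5.6, -2.8, -4.1]
width: 0.331
gripper_force: 59.7
```

>>> move_arm(targets=[{"dx": -0.0263,"dy": 0,"dz": -0.0028,"turn": 0,"claw": 22},{"dx": -0.0527,"dy": 0,"dz": -0.0028,"turn": 0,"claw": 22},{"dx": -0.077,"dy": 0,"dz": -0.0005,"turn": 0,"claw": 22},{"dx": -0.077,"dy": 0,"dz": -0.0005,"turn": 0,"claw": 22},{"dx": -0.077,"dy": 0,"dz": -0.0005,"turn": 0,"claw": 22},{"dx": -0.077,"dy": 0,"dz": -0.0005,"turn": 0,"claw": 22}])

```text
clock: 6.25
tool_pos: [0.6237, -0.2004, 0.2485]
tcp_rot: [-179.9, -0.0, 163.0]
contact_force: [-3.2, -4.7, -0.7]
width: 0.324
gripper_force: 59.8
```

>>> move_arm(targets=[{"dx": 0,"dy": 0,"dz": 0,"turn": 0,"claw": 65},{"dx": 0,"dy": 0,"dz": 0,"turn": 0,"claw": 65},{"dx": 0,"dy": 0,"dz": 0,"turn": 0,"claw": 65},{"dx": 0,"dy": 0,"dz": -0.05,"turn": 0,"claw": 65},{"dx": 0,"dy": 0,"dz": -0.09,"turn": 0,"claw": 65},{"dx": 0,"dy": 0,"dz": -0.09,"turn": 0,"claw": 65}])

```text
clock: 6.85
tool_pos: [0.627, -0.2006, 0.3222]
tcp_rot: [-179.9, 0.6, 163.0]
contact_force: [-0.1, -0.4, 1.3]
width: 0.766
gripper_force: 0.0
```

Run:
```python
from h import *
s=env.observe(); print(s["tool_pos"],s["tcp_rot"][2])
p=grip(0); p[2]=.12; print(go(p,73), grip(0)[2])
```

```text
[ 0.62700353 -0.20064695  0.32218828] 163.0266006155803
[ 0.1195 -0.2594  0.2696  0.5001] 0.073
```

>>> move_arm(targets=[{"dx": 0.06,"dy": -0.06,"dz": 0,"turn": 0.04,"claw": 65},{"dx": 0.12,"dy": -0.12,"dz": 0,"turn": 0.09,"claw": 65},{"dx": 0.12,"dy": -0.18,"dz": 0,"turn": 0.14,"claw": 65},{"dx": 0.12,"dy": -0.24,"dz": 0,"turn": 0.18,"claw": 65},{"dx": 0.12,"dy": -0.26,"dz": 0.02,"turn": 0.23,"claw": 65},{"dx": 0.12,"dy": -0.26,"dz": 0.07,"turn": 0.28,"claw": 65},{"dx": 0.12,"dy": -0.26,"dz": 0.12,"turn": 0.32,"claw": 65},{"dx": 0.12,"dy": -0.26,"dz": 0.17,"turn": 0.37,"claw": 65}])

```text
clock: 7.65
tool_pos: [0.4814, -0.3602, 0.1867]
tcp_rot: [180.0, -0.0, 96.4]
contact_force: [0.2, -0.5, -0.8]
width: 0.764
gripper_force: 0.0
```

Run:
```python
from h import *
s=env.observe(); print(s["tool_pos"],s["tcp_rot"][2],s["qvel"].round(0))
p=grip(0); p[2]=.11; print(go(p,73))
```

```text
[ 0.48136188 -0.36019028  0.18672664] 96.41738550946768 [  0.  19.  22.  -0. -40.  86.]
[-0.001   0.0041  0.1023  0.1301]
```

>>> move_arm(targets=[{"dx": -0.001,"dy": 0.004,"dz": 0.05,"turn": 0.045,"claw": 50},{"dx": -0.001,"dy": 0.004,"dz": 0.1,"turn": 0.09,"claw": 50},{"dx": -0.001,"dy": 0.004,"dz": 0.1,"turn": 0.13,"claw": 50},{"dx": -0.001,"dy": 0.004,"dz": 0.1,"turn": 0.13,"claw": 50},{"dx": -0.001,"dy": 0.004,"dz": 0.1,"turn": 0.13,"claw": 50},{"dx": -0.001,"dy": 0.004,"dz": 0.1,"turn": 0.13,"claw": 50}])

```text
clock: 8.25
tool_pos: [0.4854, -0.3612, 0.1146]
tcp_rot: [179.9, 0.1, 73.5]
contact_force: [-0.1, 0.2, -0.4]
width: 0.585
gripper_force: 0.0
```

Run:
```python
from h import *
s=env.observe(); print(s["tool_pos"],s["tcp_rot"][2])
p=grip(0); p[2]=.043; print(go(p,73))
```

```text
[ 0.4854204  -0.36120437  0.11463046] 73.54383969357208
[ 0.0005 -0.0014  0.0955  0.003 ]
```

>>> move_arm(targets=[{"dx": 0.0005,"dy": -0.001,"dz": 0.045,"turn": 0.003,"claw": 50},{"dx": 0.0005,"dy": -0.001,"dz": 0.085,"turn": 0.003,"claw": 50},{"dx": 0.0005,"dy": -0.001,"dz": 0.0955,"turn": 0.003,"claw": 50},{"dx": 0.0005,"dy": -0.001,"dz": 0.0955,"turn": 0.003,"claw": 50},{"dx": 0.0005,"dy": -0.001,"dz": 0.0955,"turn": 0.003,"claw": 25},{"dx": 0.0005,"dy": -0.001,"dz": 0.0955,"turn": 0.003,"claw": 8},{"dx": 0.0005,"dy": -0.001,"dz": 0.0955,"turn": 0.003,"claw": 8},{"dx": 0.0005,"dy": -0.001,"dz": 0.0955,"turn": 0.003,"claw": 8}])

```text
clock: 9.05
tool_pos: [0.4845, -0.3609, 0.043]
tcp_rot: [179.9, 0.1, 72.9]
contact_force: [-1.6, -0.6, 1.8]
width: 0.137
gripper_force: 58.4
```

Run:
```python
from h import *
s=env.observe(); print(s["tool_pos"],s["tcp_rot"][2],s["width"]*85.4,s["gripper_force"])
p=s["tool_pos"]
for t in(.1,.2,.3,.4,.5,.53,.55): print(t,go(p+grip(t)-grip(0),73,(p,73.)))
d=optics.get_image("side")["img"][:,:,::-1]; cv2.imwrite("pics/s2.png",d[150:390,190:510].repeat(2,0).repeat(2,1))
```

```text
[ 0.48454605 -0.36092272  0.0429569 ] 72.86415027414091 11.74135817029851 58.44106614589691
0.1 [ 0.     -0.0006 -0.0126 -0.    ]
0.2 [ 0.     -0.0025 -0.0252 -0.    ]
0.3 [ 0.     -0.0057 -0.0374 -0.    ]
0.4 [ 0.     -0.01   -0.0493 -0.    ]
0.5 [ 0.     -0.0155 -0.0607 -0.    ]
0.53 [ 0.     -0.0174 -0.064  -0.    ]
0.55 [ 0.     -0.0187 -0.0662 -0.    ]
```

View pics/s2.png

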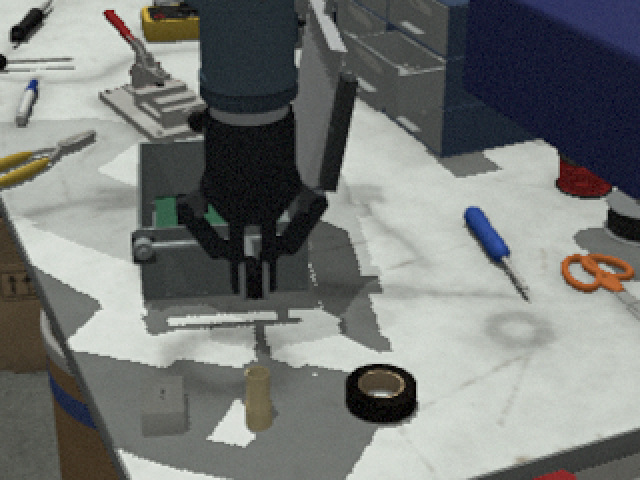

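The view shows the lid standing back at (325,110), the gripper pinching the rod grip at (255,275), and the bystanders in place. Now I'll swing the rod to 0.55.

>>> move_arm(targets=[{"dx": 0,"dy": -0.001,"dz": -0.0126,"turn": 0,"claw": 8},{"dx": 0,"dy": -0.0025,"dz": -0.025,"turn": 0,"claw": 8},{"dx": 0,"dy": -0.0057,"dz": -0.0374,"turn": 0,"claw": 8},{"dx": 0,"dy": -0.01,"dz": -0.0493,"turn": 0,"claw": 8},{"dx": 0,"dy": -0.0155,"dz": -0.0607,"turn": 0,"claw": 8},{"dx": 0,"dy": -0.0187,"dz": -0.0662,"turn": 0,"claw": 8},{"dx": 0,"dy": -0.0187,"dz": -0.0662,"turn": 0,"claw": 8},{"dx": 0,"dy": -0.0187,"dz": -0.0662,"turn": 0,"claw": 8}])

```text
clock: 9.9
tool_pos: [0.472, -0.3572, 0.0927]
tcp_rot: [179.8, 0.1, 72.8]
contact_force: [4.0, -4.5, 0.3]
width: 0.136
gripper_force: 59.2
```

>>> move_arm(targets=[{"dx": 0,"dy": 0,"dz": 0,"turn": 0,"claw": 50},{"dx": 0,"dy": 0,"dz": 0,"turn": 0,"claw": 50},{"dx": 0,"dy": 0,"dz": 0,"turn": 0,"claw": 50},{"dx": 0,"dy": 0,"dz": -0.06,"turn": -0.04,"claw": 50},{"dx": 0,"dy": 0,"dz": -0.12,"turn": -0.08,"claw": 50},{"dx": 0,"dy": 0,"dz": -0.18,"turn": -0.12,"claw": 50},{"dx": 0,"dy": 0,"dz": -0.24,"turn": -0.16,"claw": 50},{"dx": 0,"dy": 0,"dz": -0.3,"turn": -0.2,"claw": 65}])

```text
clock: 10.7
tool_pos: [0.4702, -0.3552, 0.3179]
tcp_rot: [-180.0, -0.1, 109.2]
contact_force: [0.8, -1.0, 0.1]
width: 0.74
gripper_force: 0.0
```

Run:
```python
from h import *
s=env.observe(); print(s["tool_pos"],s["tcp_rot"][2],s["contact_force"])
p=knob(1.745); p[2]-=.031; print(p);p[2]=.322; print(go(p,163))
```

```text
[ 0.47024626 -0.3551741   0.31791481] 109.16373522532675 [ 0.81966645 -0.96018285  0.06447677]
[ 0.63048693 -0.20443326  0.24703352]
[ 0.1197  0.2678 -0.0054 -0.2991]
```

>>> move_arm(targets=[{"dx": 0.02,"dy": 0.05,"dz": -0.01,"turn": -0.045,"claw": 65},{"dx": 0.045,"dy": 0.1,"dz": -0.01,"turn": -0.09,"claw": 65},{"dx": 0.07,"dy": 0.155,"dz": -0.01,"turn": -0.135,"claw": 65},{"dx": 0.095,"dy": 0.21,"dz": -0.01,"turn": -0.18,"claw": 65},{"dx": 0.12,"dy": 0.267,"dz": -0.01,"turn": -0.225,"claw": 65},{"dx": 0.12,"dy": 0.267,"dz": -0.01,"turn": -0.27,"claw": 65},{"dx": 0.12,"dy": 0.267,"dz": -0.01,"turn": -0.299,"claw": 65},{"dx": 0.12,"dy": 0.267,"dz": -0.01,"turn": -0.299,"claw": 65}])

```text
clock: 11.5
tool_pos: [0.631, -0.2051, 0.3231]
tcp_rot: [180.0, -0.1, 162.8]
contact_force: [-1.0, 0.5, -0.7]
width: 0.76
gripper_force: 0.0
```

Run:
```python
from h import *
s=env.observe(); print(s["tool_pos"],s["tcp_rot"][2],s["contact_force"])
print(go([.6303,-.203,.247],163))
```

```text
[ 0.63103015 -0.20511077  0.32310562] 162.78106674611462 [-0.98564977  0.47083039 -0.69530436]
[ 0.0018  0.0024  0.1015 -0.0012]
```

>>> move_arm(targets=[{"dx": 0.0015,"dy": 0.0015,"dz": 0.04,"turn": 0,"claw": 65},{"dx": 0.0015,"dy": 0.0015,"dz": 0.08,"turn": 0,"claw": 65},{"dx": 0.0015,"dy": 0.0015,"dz": 0.102,"turn": 0,"claw": 65},{"dx": 0.0015,"dy": 0.0015,"dz": 0.102,"turn": 0,"claw": 65},{"dx": 0.0015,"dy": 0.0015,"dz": 0.102,"turn": 0,"claw": 40},{"dx": 0.0015,"dy": 0.0015,"dz": 0.102,"turn": 0,"claw": 22},{"dx": 0.0015,"dy": 0.0015,"dz": 0.102,"turn": 0,"claw": 22},{"dx": 0.0015,"dy": 0.0015,"dz": 0.102,"turn": 0,"claw": 22}])

```text
clock: 12.3
tool_pos: [0.632, -0.203, 0.2503]
tcp_rot: [179.8, 0.2, 162.7]
contact_force: [1.6, 7.3, 3.9]
width: 0.336
gripper_force: 62.2
```

Run:
```python
from h import *
s=env.observe(); p=s["tool_pos"]; print(p,s["tcp_rot"][2],s["contact_force"],s["width"]*85.4,s["gripper_force"])
for t in np.arange(1.645,1.0,-.1): print(round(t,3),go(p+knob(t)-knob(1.745),163,(p,163.)))
```

```text
[ 0.63202073 -0.20297149  0.25026293] 162.7342618743969 [1.56547698 7.32096005 3.88502546] 28.72304660694481 62.15606331825256
1.645 [ 0.0259  0.     -0.0032 -0.    ]
1.545 [ 0.052   0.     -0.0039 -0.    ]
1.445 [ 0.0781  0.     -0.0019 -0.    ]
1.345 [ 0.1038  0.      0.0027 -0.    ]
1.245 [ 0.1289  0.      0.0098 -0.    ]
1.145 [ 0.1532  0.      0.0194 -0.    ]
1.045 [ 0.1765  0.      0.0313 -0.    ]
```

>>> move_arm(targets=[{"dx": 0.026,"dy": 0,"dz": -0.003,"turn": 0,"claw": 22},{"dx": 0.052,"dy": 0,"dz": -0.004,"turn": 0,"claw": 22},{"dx": 0.078,"dy": 0,"dz": -0.002,"turn": 0,"claw": 22},{"dx": 0.104,"dy": 0,"dz": 0.003,"turn": 0,"claw": 22},{"dx": 0.129,"dy": 0,"dz": 0.01,"turn": 0,"claw": 22},{"dx": 0.1532,"dy": 0,"dz": 0.0194,"turn": 0,"claw": 22},{"dx": 0.1532,"dy": 0,"dz": 0.0194,"turn": 0,"claw": 22},{"dx": 0.1532,"dy": 0,"dz": 0.0194,"turn": 0,"claw": 22}])

```text
clock: 13.1
tool_pos: [0.5221, -0.1695, 0.237]
tcp_rot: [179.9, 0.3, 162.7]
contact_force: [-2.4, 6.5, 11.5]
width: 0.332
gripper_force: 60.7
```

Run:
```python
from h import *
s=env.observe(); p=s["tool_pos"]; print(p,s["tcp_rot"][2],s["contact_force"],s["width"]*85.4,s["gripper_force"])
q=p-H; print("angle est",[np.arctan2(q[2]+o,-q@ex) for o in(.028,.031,.034)],np.hypot(q[2]+.031,q@ex))
d=optics.get_image("side")["img"][:,:,::-1]; cv2.imwrite("pics/s3.png",d[150:330,220:380].repeat(3,0).repeat(3,1))
for t in (1.12,1.1,1.08,1.06,1.05,1.04,1.03,1.02,1.01,1.,.99,.98,.97,.96): print(round(t,3),go(p+knob(t)-knob(1.145),163,(p,163.)))
```

```text
[ 0.52213332 -0.16952333  0.23701041] 162.69317688962312 [-2.43136796  6.46320056 11.47932742] 28.3503420006472 60.683825612068176
angle est [np.float64(1.1532687022451553), np.float64(1.1593612081914721), np.float64(1.1652882013209314)] 0.199673610150951
1.12 [ 0.0059  0.      0.0028 -0.    ]
1.1 [ 0.0106  0.      0.0051 -0.    ]
1.08 [ 0.0152  0.      0.0075 -0.    ]
1.06 [ 0.0198  0.      0.01   -0.    ]
1.05 [ 0.0221  0.      0.0113 -0.    ]
1.04 [ 0.0243  0.      0.0126 -0.    ]
1.03 [ 0.0266  0.      0.014  -0.    ]
1.02 [ 0.0288  0.      0.0153 -0.    ]
1.01 [ 0.0311  0.      0.0167 -0.    ]
1.0 [ 0.0333  0.      0.0181 -0.    ]
0.99 [ 0.0354  0.      0.0195 -0.    ]
0.98 [ 0.0376  0.      0.021  -0.    ]
0.97 [ 0.0398  0.      0.0224 -0.    ]
0.96 [ 0.0419  0.      0.0239 -0.    ]
```

View pics/s3.png

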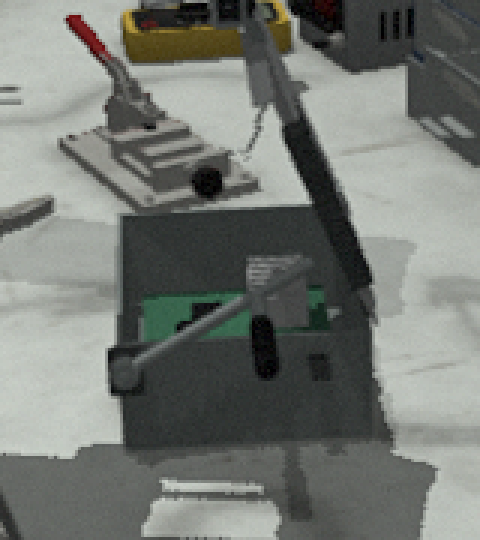

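The side crop shows the rod up with its tip at (305,265). The lid with the dark strip is to the right of it, at about 1.15 rad, with a gap of some 20 mm. I'll lower it gently.

>>> move_arm(targets=[{"dx": 0.006,"dy": 0,"dz": 0,"turn": 0,"claw": 22},{"dx": 0.0106,"dy": 0,"dz": 0.002,"turn": 0,"claw": 22},{"dx": 0.0152,"dy": 0,"dz": 0.0045,"turn": 0,"claw": 22},{"dx": 0.0198,"dy": 0,"dz": 0.007,"turn": 0,"claw": 22},{"dx": 0.0198,"dy": 0,"dz": 0.007,"turn": 0,"claw": 22},{"dx": 0.0198,"dy": 0,"dz": 0.007,"turn": 0,"claw": 22}])

```text
clock: 13.75
tool_pos: [0.508, -0.1653, 0.2303]
tcp_rot: [179.9, 0.2, 162.7]
contact_force: [-0.8, 5.6, 3.4]
width: 0.331
gripper_force: 60.2
```

```bash
cat >> h.py <<'E'
def lidf():
    s=env.observe(); p=s["tool_pos"]; q=p-H; t=np.arctan2(q[2]+.028,-q@ex); f=s["contact_force"]
    print("t %.2f th %.4f r %.4f  Fn %.2f Fr %.2f Fy %.2f"%(s["clock"],t,np.hypot(q[2]+.028,q@ex),f@(np.sin(t)*ex+np.cos(t)*ez),f@(-np.cos(t)*ex+np.sin(t)*ez),f@ey)); return t
E
python3 -c "
from h import *
lidf()"
```

```text
t 13.75 th 1.0709 r 0.1974  Fn -0.45 Fr 4.16 Fy 5.09
```

>>> move_arm(targets=[{"dx": 0.0023,"dy": 0,"dz": 0.0012,"turn": 0,"claw": 22},{"dx": 0.0046,"dy": 0,"dz": 0.0025,"turn": 0,"claw": 22},{"dx": 0.0068,"dy": 0,"dz": 0.0038,"turn": 0,"claw": 22},{"dx": 0.0068,"dy": 0,"dz": 0.0038,"turn": 0,"claw": 22},{"dx": 0.0068,"dy": 0,"dz": 0.0038,"turn": 0,"claw": 22}])

```text
clock: 14.25
tool_pos: [0.5032, -0.1638, 0.2276]
tcp_rot: [179.9, 0.3, 162.7]
contact_force: [0.4, 6.5, 5.9]
width: 0.338
gripper_force: 60.1
```

```bash
python3 -c "
from h import *
lidf()"
```

```text
t 14.25 th 1.0421 r 0.1976  Fn 1.72 Fr 5.84 Fy 6.31
```

>>> move_arm(targets=[{"dx": 0.0011,"dy": 0,"dz": 0.0007,"turn": 0,"claw": 22},{"dx": 0.0022,"dy": 0,"dz": 0.0013,"turn": 0,"claw": 22},{"dx": 0.0022,"dy": 0,"dz": 0.0013,"turn": 0,"claw": 22},{"dx": 0.0022,"dy": 0,"dz": 0.0013,"turn": 0,"claw": 22}])

```text
clock: 14.65
tool_pos: [0.5017, -0.1634, 0.2268]
tcp_rot: [179.9, 0.3, 162.7]
contact_force: [-1.1, 6.2, 7.4]
width: 0.332
gripper_force: 60.2
```

```bash
python3 -c "
from h import *
lidf()"
```

```text
t 14.65 th 1.0335 r 0.1977  Fn 1.29 Fr 7.81 Fy 5.56
```

>>> move_arm(targets=[{"dx": 0.0011,"dy": 0,"dz": 0.0007,"turn": 0,"claw": 22},{"dx": 0.0011,"dy": 0,"dz": 0.0007,"turn": 0,"claw": 22},{"dx": 0.0011,"dy": 0,"dz": 0.0007,"turn": 0,"claw": 22}])

```text
clock: 14.95
tool_pos: [0.501, -0.1631, 0.2264]
tcp_rot: [179.9, 0.3, 162.7]
contact_force: [-1.0, 5.5, 7.1]
width: 0.335
gripper_force: 60.3
```

```bash
python3 -c "
from h import *
lidf()"
```

```text
t 14.95 th 1.0291 r 0.1977  Fn 1.47 Fr 7.40 Fy 4.96
```

>>> move_arm(targets=[{"dx": 0.0011,"dy": 0,"dz": 0.0004,"turn": 0,"claw": 22},{"dx": 0.0023,"dy": 0,"dz": 0.0009,"turn": 0,"claw": 22},{"dx": 0.0023,"dy": 0,"dz": 0.0009,"turn": 0,"claw": 22}])

```text
clock: 15.25
tool_pos: [0.4991, -0.1626, 0.2253]
tcp_rot: [179.9, 0.2, 162.7]
contact_force: [-0.9, 5.7, 5.1]
width: 0.331
gripper_force: 60.0
```

```bash
python3 -c "
from h import *
lidf()"
```

```text
t 15.25 th 1.0175 r 0.1978  Fn 0.51 Fr 5.69 Fy 5.18
```

>>> move_arm(targets=[{"dx": 0.0011,"dy": 0,"dz": 0.0004,"turn": 0,"claw": 22},{"dx": 0.0018,"dy": 0,"dz": 0.0009,"turn": 0,"claw": 22},{"dx": 0.0018,"dy": 0,"dz": 0.0009,"turn": 0,"claw": 22}])

```text
clock: 15.55
tool_pos: [0.4978, -0.1622, 0.2245]
tcp_rot: [179.9, 0.2, 162.7]
contact_force: [-0.1, 6.1, 5.3]
width: 0.328
gripper_force: 59.8
```

```bash
python3 -c "
from h import *
lidf()"
```

```text
t 15.55 th 1.0096 r 0.1978  Fn 1.20 Fr 5.45 Fy 5.81
```

>>> move_arm(targets=[{"dx": 0.0011,"dy": 0,"dz": 0.0004,"turn": 0,"claw": 22},{"dx": 0.0018,"dy": 0,"dz": 0.0009,"turn": 0,"claw": 22},{"dx": 0.0018,"dy": 0,"dz": 0.0009,"turn": 0,"claw": 22}])

```text
clock: 15.85
tool_pos: [0.4964, -0.1618, 0.2236]
tcp_rot: [179.9, 0.2, 162.7]
contact_force: [-0.8, 5.2, 3.9]
width: 0.331
gripper_force: 59.6
```

```bash
python3 -c "
from h import *
lidf()"
```

```text
t 15.85 th 1.0012 r 0.1979  Fn 0.19 Fr 4.49 Fy 4.72
```

>>> move_arm(targets=[{"dx": 0.0011,"dy": 0,"dz": 0.0005,"turn": 0,"claw": 22},{"dx": 0.0011,"dy": 0,"dz": 0.0005,"turn": 0,"claw": 22},{"dx": 0.0011,"dy": 0,"dz": 0.0005,"turn": 0,"claw": 22}])

```text
clock: 16.15
tool_pos: [0.4957, -0.1616, 0.2232]
tcp_rot: [179.9, 0.2, 162.7]
contact_force: [-0.4, 6.2, 2.7]
width: 0.332
gripper_force: 59.6
```

```bash
python3 -c "
from h import *
lidf()"
```

```text
t 16.15 th 0.9968 r 0.1979  Fn -0.34 Fr 3.49 Fy 5.86
```

>>> move_arm(targets=[{"dx": 0.0011,"dy": 0,"dz": 0.0005,"turn": 0,"claw": 22},{"dx": 0.0011,"dy": 0,"dz": 0.0005,"turn": 0,"claw": 22},{"dx": 0.0011,"dy": 0,"dz": 0.0005,"turn": 0,"claw": 22}])

```text
clock: 16.45
tool_pos: [0.495, -0.1613, 0.2228]
tcp_rot: [179.9, 0.2, 162.7]
contact_force: [0.1, 5.2, 2.4]
width: 0.33
gripper_force: 59.5
```

```bash
python3 -c "
from h import *
lidf()"
```

```text
t 16.45 th 0.9924 r 0.1980  Fn 0.11 Fr 2.80 Fy 4.94
```

>>> move_arm(targets=[{"dx": 0.0009,"dy": 0,"dz": 0.0006,"turn": 0,"claw": 22},{"dx": 0.0009,"dy": 0,"dz": 0.0006,"turn": 0,"claw": 22},{"dx": 0.0009,"dy": 0,"dz": 0.0006,"turn": 0,"claw": 22}])

```text
clock: 16.75
tool_pos: [0.4942, -0.1611, 0.2223]
tcp_rot: [179.9, 0.2, 162.7]
contact_force: [-0.1, 4.9, 3.6]
width: 0.335
gripper_force: 59.3
```

```bash
python3 -c "
from h import *
lidf()"
```

```text
t 16.75 th 0.9877 r 0.1980  Fn 0.73 Fr 3.82 Fy 4.66
```

>>> move_arm(targets=[{"dx": 0.0009,"dy": 0,"dz": 0.0006,"turn": 0,"claw": 22},{"dx": 0.0009,"dy": 0,"dz": 0.0006,"turn": 0,"claw": 22},{"dx": 0.0009,"dy": 0,"dz": 0.0006,"turn": 0,"claw": 22}])

```text
clock: 17.05
tool_pos: [0.4936, -0.1609, 0.2219]
tcp_rot: [179.9, 0.2, 162.7]
contact_force: [-0.2, 5.4, 3.0]
width: 0.335
gripper_force: 59.4
```

```bash
python3 -c "
from h import *
lidf()"
```

```text
t 17.05 th 0.9840 r 0.1980  Fn 0.20 Fr 3.46 Fy 5.15
```

>>> move_arm(targets=[{"dx": 0.0009,"dy": 0,"dz": 0.0006,"turn": 0,"claw": 22},{"dx": 0.0009,"dy": 0,"dz": 0.0006,"turn": 0,"claw": 22},{"dx": 0.0009,"dy": 0,"dz": 0.0006,"turn": 0,"claw": 22}])

```text
clock: 17.35
tool_pos: [0.493, -0.1607, 0.2215]
tcp_rot: [179.9, 0.2, 162.7]
contact_force: [-0.3, 5.0, 3.5]
width: 0.336
gripper_force: 59.5
```

```bash
python3 -c "
from h import *
lidf()"
```

```text
t 17.35 th 0.9803 r 0.1980  Fn 0.50 Fr 3.85 Fy 4.70
```

>>> move_arm(targets=[{"dx": 0.0009,"dy": 0,"dz": 0.0006,"turn": 0,"claw": 22},{"dx": 0.0009,"dy": 0,"dz": 0.0006,"turn": 0,"claw": 22},{"dx": 0.0009,"dy": 0,"dz": 0.0006,"turn": 0,"claw": 22}])

```text
clock: 17.65
tool_pos: [0.4922, -0.1605, 0.221]
tcp_rot: [179.9, 0.2, 162.7]
contact_force: [-1.1, 5.3, 4.2]
width: 0.335
gripper_force: 59.3
```

```bash
python3 -c "
from h import *
lidf()"
```

```text
t 17.65 th 0.9753 r 0.1981  Fn 0.18 Fr 4.92 Fy 4.79
```

>>> move_arm(targets=[{"dx": 0.0009,"dy": 0,"dz": 0.0006,"turn": 0,"claw": 22},{"dx": 0.0009,"dy": 0,"dz": 0.0006,"turn": 0,"claw": 22},{"dx": 0.0009,"dy": 0,"dz": 0.0006,"turn": 0,"claw": 22}])

```text
clock: 17.95
tool_pos: [0.4916, -0.1603, 0.2206]
tcp_rot: [179.9, 0.2, 162.7]
contact_force: [-0.6, 5.4, 3.2]
width: 0.332
gripper_force: 59.4
```

```bash
python3 -c "
from h import *
lidf()"
```

```text
t 17.95 th 0.9719 r 0.1981  Fn -0.00 Fr 3.85 Fy 4.95
```

>>> move_arm(targets=[{"dx": 0.0009,"dy": 0,"dz": 0.0006,"turn": 0,"claw": 22},{"dx": 0.0009,"dy": 0,"dz": 0.0006,"turn": 0,"claw": 22},{"dx": 0.0009,"dy": 0,"dz": 0.0006,"turn": 0,"claw": 22}])

```text
clock: 18.25
tool_pos: [0.491, -0.1601, 0.2202]
tcp_rot: [179.9, 0.2, 162.7]
contact_force: [-1.0, 4.8, 4.0]
width: 0.332
gripper_force: 59.4
```

```bash
python3 -c "
from h import *
lidf()
d=optics.get_image('side')['img'][:,:,::-1]; cv2.imwrite('pics/s4.png',cv2.resize(d[200:290,250:370],None,fx=6,fy=6,interpolation=cv2.INTER_CUBIC))"
```

```text
t 18.25 th 0.9678 r 0.1981  Fn 0.29 Fr 4.63 Fy 4.32
```

View pics/s4.png

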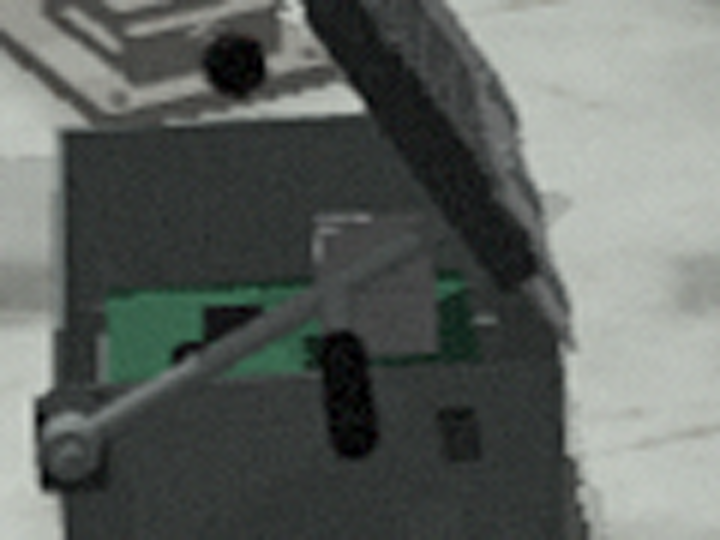

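The side crop shows the tip at (425,240), full-image (320.8,240), with a remaining gap to the strip of about 20 crop px. I'll check the rod angle from this.

```bash
python3 -c "
from h import *
for t in (.4,.45,.5,.55):
    print(t,proj('side',hs(-75+131*np.cos(t),-120,73+131*np.sin(t))),proj('side',hs(-75+95*np.cos(t),-186,73+95*np.sin(t))))
print(proj('side',hs(-75,-120,73)))
for th in (.9,.93,.96,.99): print(th,[proj('side',H-.12*0*ex-.12*ey+np.array(0)+.001*(-a*np.cos(th)*ex+a*np.sin(th)*ez)-.011*ey).round(1) for a in (58,71,129)])
"
```

```text
0.4 [326.55574876 244.9416379 ] [311.06685237 270.53313801]
0.45 [325.02133716 242.05706138] [309.8625391  268.38179259]
0.5 [323.31600535 239.23693654] [308.5295296  266.28185627]
0.55 [321.44288886 236.48922581] [307.07051344 264.23911779]
[261.13241255 273.4448118 ]
0.9 [array([326.2, 244.5]), array([321.5, 239.6]), array([300.4, 217.2])]
0.93 [array([326.9, 244. ]), array([322.5, 238.9]), array([302.1, 215.9])]
0.96 [array([327.7, 243.4]), array([323.4, 238.2]), array([303.9, 214.6])]
0.99 [array([328.5, 242.9]), array([324.4, 237.6]), array([305.7, 213.4])]
```

>>> move_arm(targets=[{"dx": 0.0009,"dy": 0,"dz": 0.0006,"turn": 0,"claw": 22},{"dx": 0.0013,"dy": 0,"dz": 0.0009,"turn": 0,"claw": 22},{"dx": 0.0013,"dy": 0,"dz": 0.0009,"turn": 0,"claw": 22}])

```text
clock: 18.6
tool_pos: [0.49, -0.1598, 0.2195]
tcp_rot: [179.9, 0.2, 162.7]
contact_force: [-1.2, 4.6, 4.6]
width: 0.332
gripper_force: 59.2
```

```bash
python3 -c "
from h import *
lidf()"
```

```text
t 18.60 th 0.9614 r 0.1982  Fn 0.61 Fr 5.19 Fy 4.08
```

>>> move_arm(targets=[{"dx": 0.0009,"dy": 0,"dz": 0.0006,"turn": 0,"claw": 22},{"dx": 0.0009,"dy": 0,"dz": 0.0006,"turn": 0,"claw": 22},{"dx": 0.0009,"dy": 0,"dz": 0.0006,"turn": 0,"claw": 22}])

```text
clock: 18.9
tool_pos: [0.4894, -0.1596, 0.2191]
tcp_rot: [179.9, 0.2, 162.7]
contact_force: [-1.0, 6.1, 4.6]
width: 0.328
gripper_force: 59.3
```

```bash
python3 -c "
from h import *
lidf()"
```

```text
t 18.90 th 0.9578 r 0.1982  Fn 0.43 Fr 5.36 Fy 5.52
```

>>> move_arm(targets=[{"dx": 0.0009,"dy": 0,"dz": 0.0006,"turn": 0,"claw": 22},{"dx": 0.0009,"dy": 0,"dz": 0.0006,"turn": 0,"claw": 22},{"dx": 0.0009,"dy": 0,"dz": 0.0006,"turn": 0,"claw": 22}])

```text
clock: 19.2
tool_pos: [0.4888, -0.1594, 0.2187]
tcp_rot: [179.9, 0.2, 162.7]
contact_force: [-1.8, 5.0, 4.4]
width: 0.333
gripper_force: 59.3
```

```bash
python3 -c "
from h import *
lidf()"
```

```text
t 19.20 th 0.9540 r 0.1982  Fn -0.06 Fr 5.44 Fy 4.26
```

>>> move_arm(targets=[{"dx": 0.0009,"dy": 0,"dz": 0.0006,"turn": 0,"claw": 22},{"dx": 0.0009,"dy": 0,"dz": 0.0006,"turn": 0,"claw": 22},{"dx": 0.0009,"dy": 0,"dz": 0.0006,"turn": 0,"claw": 22}])

```text
clock: 19.5
tool_pos: [0.488, -0.1592, 0.2182]
tcp_rot: [179.9, 0.2, 162.7]
contact_force: [-0.4, 5.1, 4.2]
width: 0.335
gripper_force: 59.2
```

```bash
python3 -c "
from h import *
lidf()"
```

```text
t 19.50 th 0.9490 r 0.1983  Fn 0.96 Fr 4.46 Fy 4.73
```

>>> move_arm(targets=[{"dx": 0.0009,"dy": 0,"dz": 0.0006,"turn": 0,"claw": 22},{"dx": 0.0009,"dy": 0,"dz": 0.0006,"turn": 0,"claw": 22},{"dx": 0.0009,"dy": 0,"dz": 0.0006,"turn": 0,"claw": 22}])

```text
clock: 19.8
tool_pos: [0.4874, -0.1591, 0.2177]
tcp_rot: [179.9, 0.2, 162.7]
contact_force: [-1.1, 5.7, 4.9]
width: 0.333
gripper_force: 59.2
```

```bash
python3 -c "
from h import *
lidf()"
```

```text
t 19.80 th 0.9452 r 0.1983  Fn 0.64 Fr 5.57 Fy 5.14
```

>>> move_arm(targets=[{"dx": 0.0009,"dy": 0,"dz": 0.0006,"turn": 0,"claw": 22},{"dx": 0.0009,"dy": 0,"dz": 0.0006,"turn": 0,"claw": 22},{"dx": 0.0009,"dy": 0,"dz": 0.0006,"turn": 0,"claw": 22}])

```text
clock: 20.1
tool_pos: [0.4867, -0.1588, 0.2172]
tcp_rot: [179.9, 0.2, 162.7]
contact_force: [-1.0, 5.6, 4.6]
width: 0.334
gripper_force: 59.1
```

```bash
python3 -c "
from h import *
lidf()
for t in (.5,.52,.54): print(t)
d=optics.get_image('side')['img']; cv2.imwrite('pics/s5.png',d[:,:,::-1])
a=cv2.cvtColor(d,cv2.COLOR_RGB2GRAY)[228:250,305:340]
for i,r in enumerate(a): print(228+i,' '.join('%3d'%x for x in r))"
```

```text
t 20.10 th 0.9406 r 0.1983  Fn 0.57 Fr 5.25 Fy 5.05
0.5
0.52
0.54
228  49  53  49  47  51  50  54  51  54  54  55  50  35  15  30  29  30  24  30  19  20  24  37  47  57  62  70  98 105  89  83  85 121 173 194
229  52  50  52  53  55  52  52  53  52  51  54  56  48  28  25  25  27  27  26  31  26  31  29  30  48  58  69  93 103  91  74  81 100 153 192
230  50  48  54  55  54  50  47  54  53  51  54  52  50  35  27  24  25  18  30  22  27  33  29  32  40  47  64  74  97 110  94  77  82 106 169
231  53  48  55  50  53  53  52  54  50  55  52  55  54  48  40  34  28  29  27  25  27  30  30  30  34  33  65  83  96 110 101  80  77  83 146
232  50  49  52  50  46  55  53  55  51  58  50  53  54  52  54  38  32  26  26  31  26  26  23  22  31  33  44  68  93 107 109  98  79  74 103
233  51  55  51  51  54  56  52  50  52  55  53  51  53  54  55  42  33  25  27  24  24  29  28  23  25  32  43  50  83 104 109 106  97  76  96
234  48  46  47  48  49  50  50  50  50  53  52  58  53  54  54  54  46  27  26  27  23  30  33  23  25  24  35  40  70  95 106 109 107  90  68
235  71  75  72  68  77  6
[... 1433 characters left out ...]
  71  74  70  63  59  60  60  68  75  70  71  71  70  53  37  34  38  33  41  55  51  35  27  17  26  21  27  23  24  30  55
246  76  74  76  74  67  62  59  55  64  67  72  67  70  70  69  72  73  62  50  45  47  51  51  51  51  51  36  24  33  32  28  29  53  75  85
247  79  74  68  67  60  52  61  68  72  68  70  66  68  69  69  68  69  75  76  77  78  75  63  54  49  56  40  31  28  25  30  43  83 109 111
248  74  72  60  61  59  58  65  67  67  65  65  68  66  63  65  68  70  67  74  69  69  51  29  43  52  52  48  31  28  32  37  43  64  95 110
249  76  76  68  64  65  69  68  69  69  73  70  70  70  71  71  72  67  73  65  53  34  36  41  47  48  52  49  43  36  42  44  42  56  75  93
```

>>> move_arm(targets=[{"dx": 0.0009,"dy": 0,"dz": 0.0006,"turn": 0,"claw": 22},{"dx": 0.0009,"dy": 0,"dz": 0.0006,"turn": 0,"claw": 22},{"dx": 0.0009,"dy": 0,"dz": 0.0006,"turn": 0,"claw": 22}])

```text
clock: 20.45
tool_pos: [0.4861, -0.1586, 0.2168]
tcp_rot: [179.9, 0.2, 162.7]
contact_force: [-1.4, 5.1, 4.0]
width: 0.329
gripper_force: 59.1
```

```bash
python3 -c "
from h import *
lidf()"
```

```text
t 20.45 th 0.9366 r 0.1984  Fn 0.04 Fr 4.90 Fy 4.48
```

>>> move_arm(targets=[{"dx": 0.0009,"dy": 0,"dz": 0.0006,"turn": 0,"claw": 22},{"dx": 0.0009,"dy": 0,"dz": 0.0006,"turn": 0,"claw": 22},{"dx": 0.0009,"dy": 0,"dz": 0.0006,"turn": 0,"claw": 22}])

```text
clock: 20.75
tool_pos: [0.4855, -0.1584, 0.2164]
tcp_rot: [179.9, 0.2, 162.7]
contact_force: [-2.0, 5.7, 5.2]
width: 0.337
gripper_force: 59.2
```

```bash
python3 -c "
from h import *
lidf()"
```

```text
t 20.75 th 0.9328 r 0.1984  Fn 0.24 Fr 6.31 Fy 4.83
```

>>> move_arm(targets=[{"dx": 0.0009,"dy": 0,"dz": 0.0006,"turn": 0,"claw": 22},{"dx": 0.0009,"dy": 0,"dz": 0.0006,"turn": 0,"claw": 22},{"dx": 0.0009,"dy": 0,"dz": 0.0006,"turn": 0,"claw": 22}])

```text
clock: 21.05
tool_pos: [0.485, -0.1583, 0.216]
tcp_rot: [179.9, 0.2, 162.7]
contact_force: [-1.2, 5.7, 4.2]
width: 0.329
gripper_force: 59.2
```

```bash
python3 -c "
from h import *
lidf()"
```

```text
t 21.05 th 0.9295 r 0.1984  Fn 0.26 Fr 5.07 Fy 5.11
```

>>> move_arm(targets=[{"dx": 0.0009,"dy": 0,"dz": 0.0006,"turn": 0,"claw": 22},{"dx": 0.0009,"dy": 0,"dz": 0.0006,"turn": 0,"claw": 22},{"dx": 0.0009,"dy": 0,"dz": 0.0006,"turn": 0,"claw": 22}])

```text
clock: 21.35
tool_pos: [0.4844, -0.1581, 0.2156]
tcp_rot: [179.9, 0.2, 162.7]
contact_force: [0.6, 5.6, 4.4]
width: 0.332
gripper_force: 59.0
```

```bash
python3 -c "
from h import *
lidf()"
```

```text
t 21.35 th 0.9261 r 0.1984  Fn 1.81 Fr 4.19 Fy 5.53
```

>>> move_arm(targets=[{"dx": 0.0009,"dy": 0,"dz": 0.0006,"turn": 0,"claw": 22},{"dx": 0.0009,"dy": 0,"dz": 0.0006,"turn": 0,"claw": 22},{"dx": 0.0009,"dy": 0,"dz": 0.0006,"turn": 0,"claw": 22}])

```text
clock: 21.65
tool_pos: [0.4841, -0.158, 0.2153]
tcp_rot: [179.9, 0.3, 162.7]
contact_force: [0.6, 5.4, 3.9]
width: 0.326
gripper_force: 59.1
```

```bash
python3 -c "
from h import *
lidf()"
```

```text
t 21.65 th 0.9238 r 0.1984  Fn 1.56 Fr 3.70 Fy 5.30
```

>>> move_arm(targets=[{"dx": 0.0009,"dy": 0,"dz": 0.0006,"turn": 0,"claw": 22},{"dx": 0.0009,"dy": 0,"dz": 0.0006,"turn": 0,"claw": 22},{"dx": 0.0009,"dy": 0,"dz": 0.0006,"turn": 0,"claw": 22}])

```text
clock: 21.95
tool_pos: [0.4837, -0.1579, 0.215]
tcp_rot: [179.9, 0.3, 162.7]
contact_force: [1.3, 5.2, 4.8]
width: 0.334
gripper_force: 59.1
```

```bash
python3 -c "
from h import *
lidf()
d=optics.get_image('side')['img']; cv2.imwrite('pics/s6.png',d[:,:,::-1])
b=cv2.imread('pics/s5.png')
# strip edge columns by gradient rows, and grip/tip shift
for im in (b,d[:,:,::-1]):
    g=cv2.cvtColor(np.ascontiguousarray(im),cv2.COLOR_BGR2GRAY).astype(float)
    out=[]
    for v in (205,210,215,220,225,229,233,238,240):
        r=g[v-1:v+2,285:340].mean(0); k=np.where((r[:-2]+r[1:-1]+r[2:]<114))[0]; out.append(285+k[0])
    m=(g[245:285,295:325]<25); ys,xs=np.nonzero(m); print(out,xs.mean()+295,ys.mean()+245)
"
```

```text
t 21.95 th 0.9214 r 0.1984  Fn 2.64 Fr 4.00 Fy 5.33
[np.int64(300), np.int64(285), np.int64(286), np.int64(310), np.int64(314), np.int64(317), np.int64(320), np.int64(324), np.int64(326)] 307.6095890410959 265.36301369863014
[np.int64(298), np.int64(285), np.int64(287), np.int64(308), np.int64(312), np.int64(316), np.int64(319), np.int64(323), np.int64(324)] 307.5310344827586 265.4068965517241
```

Contact is felt: steps shrink while Fn rises to about 2.5 N. I'll release the knob and go back to the rod grip.

>>> move_arm(targets=[{"dx": 0,"dy": 0,"dz": 0,"turn": 0,"claw": 60},{"dx": 0,"dy": 0,"dz": 0,"turn": 0,"claw": 60},{"dx": 0,"dy": 0,"dz": 0,"turn": 0,"claw": 60},{"dx": 0,"dy": 0,"dz": -0.05,"turn": 0,"claw": 60},{"dx": 0,"dy": 0,"dz": -0.1,"turn": 0,"claw": 60},{"dx": 0,"dy": -0.05,"dz": -0.11,"turn": 0.045,"claw": 60},{"dx": 0,"dy": -0.1,"dz": -0.11,"turn": 0.09,"claw": 60},{"dx": 0,"dy": -0.15,"dz": -0.11,"turn": 0.135,"claw": 60}])

```text
clock: 22.8
tool_pos: [0.4478, -0.2669, 0.2955]
tcp_rot: [-180.0, 0.1, 138.1]
contact_force: [-0.1, 0.4, 0.1]
width: 0.706
gripper_force: 0.0
```

```bash
python3 -c "
from h import *
s=env.observe(); print(s['tool_pos'],s['tcp_rot'][2])
print(go([.472,-.3572,.17],73))"
```

```text
[ 0.44784271 -0.26690468  0.29552947] 138.08439954377064
[-0.1044 -0.0681  0.1674  0.3616]
```

>>> move_arm(targets=[{"dx": -0.03,"dy": -0.02,"dz": 0,"turn": 0.045,"claw": 60},{"dx": -0.07,"dy": -0.045,"dz": 0,"turn": 0.09,"claw": 60},{"dx": -0.104,"dy": -0.068,"dz": 0,"turn": 0.135,"claw": 60},{"dx": -0.104,"dy": -0.068,"dz": 0,"turn": 0.18,"claw": 60},{"dx": -0.104,"dy": -0.068,"dz": 0,"turn": 0.225,"claw": 60},{"dx": -0.104,"dy": -0.068,"dz": 0,"turn": 0.27,"claw": 60},{"dx": -0.104,"dy": -0.068,"dz": 0.05,"turn": 0.315,"claw": 50},{"dx": -0.104,"dy": -0.068,"dz": 0.1,"turn": 0.36,"claw": 50}])

```text
clock: 23.6
tool_pos: [0.4731, -0.3566, 0.2202]
tcp_rot: [179.8, 0.1, 73.2]
contact_force: [-0.9, 0.5, -1.1]
width: 0.586
gripper_force: 0.0
```

```bash
python3 -c "
from h import *
s=env.observe(); print(s['tool_pos'],s['tcp_rot'][2])
print(go([.472,-.3572,.092],73))
d=optics.get_image('side')['img']; cv2.imwrite('pics/s7.png',d[:,:,::-1])
for f in ('s6','s7'):
    g=cv2.cvtColor(cv2.imread('pics/%s.png'%f),cv2.COLOR_BGR2GRAY).astype(float)
    print([285+np.where(np.convolve(g[v-1:v+2,285:340].mean(0),[1/3]*3,'valid')<38)[0][:1] for v in (220,225,229,233,238,240)])
"
```

```text
[ 0.47307271 -0.35660433  0.22015924] 73.21437320454136
[-0.0012 -0.0011  0.1709  0.0012]
[array([308]), array([312]), array([316]), array([319]), array([323]), array([324])]
[array([309]), array([313]), array([316]), array([319]), array([324]), array([325])]
```

>>> move_arm(targets=[{"dx": -0.001,"dy": -0.001,"dz": 0.06,"turn": 0,"claw": 50},{"dx": -0.001,"dy": -0.001,"dz": 0.12,"turn": 0,"claw": 50},{"dx": -0.001,"dy": -0.001,"dz": 0.165,"turn": 0,"claw": 50},{"dx": -0.001,"dy": -0.001,"dz": 0.165,"turn": 0,"claw": 50},{"dx": -0.001,"dy": -0.001,"dz": 0.165,"turn": 0,"claw": 50}])

```text
clock: 24.15
tool_pos: [0.4718, -0.3564, 0.0968]
tcp_rot: [-180.0, -0.0, 73.6]
contact_force: [-0.3, -0.7, 1.3]
width: 0.586
gripper_force: 0.0
```

```bash
python3 -c "
from h import *
s=env.observe(); print(s['tool_pos'],s['tcp_rot'][2])
print(go([.472,-.3572,.092],73))"
```

```text
[ 0.47177609 -0.35642706  0.0968042 ] 73.64549038796844
[-0.0009  0.0006  0.0064  0.0036]
```

>>> move_arm(targets=[{"dx": 0,"dy": 0.0005,"dz": 0.006,"turn": 0.003,"claw": 35},{"dx": 0,"dy": 0.0005,"dz": 0.006,"turn": 0.003,"claw": 20},{"dx": 0,"dy": 0.0005,"dz": 0.006,"turn": 0.003,"claw": 14},{"dx": 0,"dy": 0.0005,"dz": 0.006,"turn": 0.003,"claw": 8},{"dx": 0,"dy": 0.0005,"dz": 0.006,"turn": 0.003,"claw": 8},{"dx": 0,"dy": 0.0005,"dz": 0.006,"turn": 0.003,"claw": 8}])

```text
clock: 24.75
tool_pos: [0.4725, -0.3569, 0.0925]
tcp_rot: [179.9, 0.1, 73.0]
contact_force: [-0.1, -0.6, 5.8]
width: 0.135
gripper_force: 58.9
```

```bash
cat >> h.py <<'E'
def rodf():
    s=env.observe(); p=s["tool_pos"]; f=s["contact_force"]; q=p-grip(0)+[0,0,.030]; q=q+.095*ex
    t=np.arctan2(q[2],q@ex)
    d=optics.get_image("side")["img"]; g=cv2.cvtColor(d,cv2.COLOR_RGB2GRAY).astype(float)
    a=[]
    for v in (195,200,205,210):
        r=cv2.GaussianBlur(g,(3,3),0)[v,270:345]; k=np.where(r<38)[0]; a.append(int(270+k[-1]) if len(k) else 0)
    hx=-75+131*np.cos(t)-80; hz=73+131*np.sin(t)-85
    print("t %.2f rod %.4f r %.4f w %.1f Ft %.2f Fr %.2f Fy %.2f dist %.1f"%(s["clock"],t,np.hypot(q[2],q@ex),s["width"]*85.4,f@(-np.sin(t)*ex+np.cos(t)*ez),f@(np.cos(t)*ex+np.sin(t)*ez),f@ey,np.sqrt(np.hypot(hx,hz)**2-20)),a)
    cv2.imwrite("pics/r%.2f.png"%s["clock"],d[:,:,::-1]); return t
E
python3 -c "
from h import *
t=rodf()
for e in (.02,.04,.06,.08,.1): print(e,go(grip(t+e),73,(grip(t),73.)))"
```

```text
t 24.75 rod 0.5401 r 0.0962 w 11.5 Ft 4.89 Fr 3.06 Fy -0.62 dist 69.7 [328, 328, 328, 330]
0.02 [ 0.     -0.0013 -0.0022 -0.    ]
0.04 [ 0.     -0.0027 -0.0043 -0.    ]
0.06 [ 0.     -0.0041 -0.0064 -0.    ]
0.08 [ 0.     -0.0056 -0.0085 -0.    ]
0.1 [ 0.     -0.007  -0.0105 -0.    ]
```

```bash
python3 -c "
from h import *
for n in ('top','side'):
    g=cv2.cvtColor(optics.get_image(n)['img'],cv2.COLOR_RGB2GRAY)
    for th in (.98,.88):
        print(n,th,proj(n,knob(th)),'left corner',proj(n,H+.103*ey+.165*(-np.cos(th)*ex+np.sin(th)*ez)),'TCP',proj(n,env.observe()['tool_pos']))
    u,v=proj(n,knob(.98)).astype(int); a=g[v-20:v+22,u-24:u+24][::2,::2]
    for r in a: print(' '.join('%3d'%x for x in r))
"
```

```text
top 0.98 [247.92843818 262.24925499] left corner [188.81215755 232.27273872] TCP [370.43117912 283.02114505]
top 0.88 [245.57955735 273.20308385] left corner [187.57092648 241.45243402] TCP [370.43117912 283.02114505]
157 131 130 110 115 112 111 112 111 111 110 111 109 108 107 105 103 105 105 105 104 105  96  92
151 151 151 164 116 118 103 111 112 112 109 108 109 108 111 109 108 108 105 104 102  92  93  94
148 151 152 151 150 151 161 133 114 109 111 110 106 107 106 107 109 110 107 107  99  94  91  91
150 152 151 151 150 151 150 149 150 157 157  96 109 110 109  98 105 107 107  96  97  98  95  95
104 148 149 147 151 151 148 152 151 150 147 148 160 147  93  89  77 108  99  98  94  94  94  96
 68  67 100 108 156 146 148 131 129 130 129 148 151 113  90  82  69  95 105  95  97  95  92  91
 66  67 104 104 104  94  84 128  58  50  55 122 117  91  86  74  60 128 129 136 119 111  96  95
 67  66 105 104  95  94  66  55  50  49  47  46  43  45  66  60  66  71 131 129 130 130 139  97
 65  97 105  95  93  93  70  60  57  54  50  47  43  43  38  36  40  50 116 129 131 132 131 129
 66  95 104  93  9
[... 2669 characters left out ...]
  47  48  45  41  43  39  41
144 188 179  63  68  73  72  71  75  75  68  56  27  26  34  27  29  21  23  30  33  40  38  39
 76  90 174 133  62  66  66  64  64  65  67  68  56  24  31  36  40  35  39  34  29  32  32  29
 92  97  99 182 121 120 124 124 126 130 128 165 169 127  34  28  29  33  34  36  36  40  38  39
 61  90  96 156 201 194 192 192 189 191 190 191 188 192 136  36  27  30  33  34  34  33  35  31
168  72 119  81 182 182 176 177 174 171 175 172 176 155   5  68  73  50  40  32  26  32  25  25
190  79 105  93  75 145 168 174 179 185 194 195 197 106  11  57  74  78  80  79  78  69  69  65
169  67  82  90  69  93 192 197 199 202 204 202 206  77  12  29  63  79  74  74  77  77  77  80
```

```bash
cat >> h.py <<'E'
def lidcam():
    d=optics.get_image("top")["img"]; g=cv2.cvtColor(d,cv2.COLOR_RGB2GRAY)
    m=np.zeros_like(g); m[240:300,232:264]=(g[240:300,232:264]<59)
    m=cv2.morphologyEx(m,cv2.MORPH_OPEN,np.ones((5,5),np.uint8))
    n,_,st,c=cv2.connectedComponentsWithStats(m); i=1+np.argmax(st[1:,4])
    ts=np.linspace(.5,1.3,401); pv=np.array([proj("top",knob(t))[1] for t in ts])
    print("lid %.3f"%ts[np.argmin(abs(pv-c[i][1]))],c[i].round(1),st[i,4])
def rodf():
    s=env.observe(); p=s["tool_pos"]; f=s["contact_force"]; q=p-grip(0)+[0,0,.030]; q=q+.095*ex
    t=np.arctan2(q[2],q@ex); hx=-75+131*np.cos(t)-80; hz=73+131*np.sin(t)-85
    print("t %.2f rod %.4f r %.4f Ft %.2f Fr %.2f Fy %.2f dist %.1f"%(s["clock"],t,np.hypot(q[2],q@ex),f@(-np.sin(t)*ex+np.cos(t)*ez),f@(np.cos(t)*ex+np.sin(t)*ez),f@ey,np.sqrt(np.hypot(hx,hz)**2-20)))
    lidcam(); return t
E
python3 -c "
from h import *
rodf()"
```

```text
t 24.90 rod 0.5397 r 0.0962 Ft 4.96 Fr 3.50 Fy -0.18 dist 69.7
lid 0.984 [247.6 261.8] 239
```

>>> move_arm(targets=[{"dx": 0,"dy": -0.0013,"dz": -0.0022,"turn": 0,"claw": 8},{"dx": 0,"dy": -0.0013,"dz": -0.0022,"turn": 0,"claw": 8},{"dx": 0,"dy": -0.0013,"dz": -0.0022,"turn": 0,"claw": 8}])

```text
clock: 25.25
tool_pos: [0.4719, -0.3567, 0.0937]
tcp_rot: [179.9, 0.1, 73.0]
contact_force: [2.9, -3.3, 1.7]
width: 0.136
gripper_force: 59.3
```

```bash
python3 -c "
from h import *
rodf()"
```

```text
t 25.25 rod 0.5545 r 0.0963 Ft -0.57 Fr 4.10 Fy -2.30 dist 71.6
lid 0.984 [248.  261.7] 232
```

>>> move_arm(targets=[{"dx": 0,"dy": -0.0013,"dz": -0.0021,"turn": 0,"claw": 8},{"dx": 0,"dy": -0.0013,"dz": -0.0021,"turn": 0,"claw": 8}])

```text
clock: 25.5
tool_pos: [0.4711, -0.3564, 0.0951]
tcp_rot: [179.8, 0.1, 73.0]
contact_force: [4.2, -3.6, 1.2]
width: 0.14
gripper_force: 59.2
```

```bash
python3 -c "
from h import *
rodf()"
```

```text
t 25.50 rod 0.5714 r 0.0963 Ft -1.76 Fr 4.93 Fy -2.22 dist 73.8
lid 0.986 [247.7 261.5] 247
```

>>> move_arm(targets=[{"dx": 0,"dy": -0.0014,"dz": -0.0021,"turn": 0,"claw": 8},{"dx": 0,"dy": -0.0014,"dz": -0.0021,"turn": 0,"claw": 8}])

```text
clock: 25.75
tool_pos: [0.4703, -0.3562, 0.0966]
tcp_rot: [179.8, 0.1, 73.0]
contact_force: [4.9, -4.2, -0.2]
width: 0.139
gripper_force: 59.1
```

```bash
python3 -c "
from h import *
rodf()"
```

```text
t 25.75 rod 0.5896 r 0.0964 Ft -3.47 Fr 4.80 Fy -2.60 dist 76.2
lid 0.988 [247.8 261.3] 245
```

>>> move_arm(targets=[{"dx": 0,"dy": -0.0014,"dz": -0.0021,"turn": 0,"claw": 8},{"dx": 0,"dy": -0.0014,"dz": -0.0021,"turn": 0,"claw": 8}])

```text
clock: 26.0
tool_pos: [0.4693, -0.3559, 0.098]
tcp_rot: [179.8, 0.1, 73.0]
contact_force: [4.7, -4.5, -1.0]
width: 0.138
gripper_force: 59.1
```

```bash
python3 -c "
from h import *
t=rodf()
print(go(grip(t+.02),73,(grip(t),73.)))"
```

```text
t 26.00 rod 0.6077 r 0.0964 Ft -4.15 Fr 4.21 Fy -2.89 dist 78.6
lid 0.988 [248.7 261.3] 220
[ 0.     -0.0015 -0.0021 -0.    ]
```

>>> move_arm(targets=[{"dx": 0,"dy": -0.0015,"dz": -0.0021,"turn": 0,"claw": 8},{"dx": 0,"dy": -0.0015,"dz": -0.0021,"turn": 0,"claw": 8}])

```text
clock: 26.25
tool_pos: [0.4681, -0.3555, 0.1002]
tcp_rot: [179.8, 0.1, 73.0]
contact_force: [4.8, -3.1, 4.4]
width: 0.136
gripper_force: 59.0
```

```bash
python3 -c "
from h import *
rodf()"
```

```text
t 26.25 rod 0.6334 r 0.0967 Ft 0.27 Fr 7.04 Fy -1.52 dist 82.0
lid 0.988 [247.9 261.3] 243
```

>>> move_arm(targets=[{"dx": 0,"dy": -0.0015,"dz": -0.002,"turn": 0,"claw": 8},{"dx": 0,"dy": -0.0015,"dz": -0.002,"turn": 0,"claw": 8}])

```text
clock: 26.5
tool_pos: [0.4672, -0.3552, 0.1017]
tcp_rot: [179.8, 0.1, 73.0]
contact_force: [4.8, -3.9, 3.6]
width: 0.131
gripper_force: 59.1
```

```bash
python3 -c "
from h import *
rodf()"
```

```text
t 26.50 rod 0.6521 r 0.0967 Ft -0.62 Fr 6.79 Fy -2.31 dist 84.4
lid 0.988 [248.7 261.3] 222
```

>>> move_arm(targets=[{"dx": 0,"dy": -0.0015,"dz": -0.002,"turn": 0,"claw": 8},{"dx": 0,"dy": -0.0015,"dz": -0.002,"turn": 0,"claw": 8}])

```text
clock: 26.75
tool_pos: [0.4662, -0.3549, 0.1031]
tcp_rot: [179.8, 0.1, 73.0]
contact_force: [4.9, -3.8, 1.4]
width: 0.133
gripper_force: 59.0
```

```bash
python3 -c "
from h import *
t=rodf()
print(go(grip(t+.02),73,(grip(t),73.)))"
```

```text
t 26.75 rod 0.6698 r 0.0968 Ft -2.51 Fr 5.39 Fy -2.23 dist 86.7
lid 0.988 [248.5 261.3] 230
[ 0.     -0.0016 -0.002  -0.    ]
```

>>> move_arm(targets=[{"dx": 0,"dy": -0.0015,"dz": -0.002,"turn": 0,"claw": 8},{"dx": 0,"dy": -0.0015,"dz": -0.002,"turn": 0,"claw": 8}])

```text
clock: 27.0
tool_pos: [0.4652, -0.3546, 0.1045]
tcp_rot: [179.8, 0.1, 73.0]
contact_force: [6.7, -3.8, 0.4]
width: 0.135
gripper_force: 59.0
```

```bash
python3 -c "
from h import *
rodf()"
```

```text
t 27.00 rod 0.6875 r 0.0969 Ft -4.39 Fr 6.05 Fy -1.64 dist 89.0
lid 0.986 [248.5 261.5] 233
```

>>> move_arm(targets=[{"dx": 0,"dy": -0.0015,"dz": -0.002,"turn": 0,"claw": 8},{"dx": 0,"dy": -0.0015,"dz": -0.002,"turn": 0,"claw": 8}])

```text
clock: 27.25
tool_pos: [0.4641, -0.3544, 0.1062]
tcp_rot: [179.8, 0.1, 73.0]
contact_force: [6.4, -3.8, 1.7]
width: 0.136
gripper_force: 58.6
```

```bash
python3 -c "
from h import *
rodf()"
```

```text
t 27.25 rod 0.7090 r 0.0971 Ft -3.44 Fr 6.56 Fy -1.80 dist 91.9
lid 0.984 [248.2 261.8] 228
```

>>> move_arm(targets=[{"dx": 0,"dy": -0.0015,"dz": -0.002,"turn": 0,"claw": 8},{"dx": 0,"dy": -0.0015,"dz": -0.002,"turn": 0,"claw": 8}])

```text
clock: 27.5
tool_pos: [0.4629, -0.354, 0.1079]
tcp_rot: [179.8, 0.1, 73.0]
contact_force: [4.3, -4.0, 4.0]
width: 0.132
gripper_force: 59.0
```

```bash
python3 -c "
from h import *
t=rodf()
print(go(grip(t+.02),73,(grip(t),73.)))"
```

```text
t 27.50 rod 0.7304 r 0.0972 Ft -0.52 Fr 6.64 Fy -2.60 dist 94.7
lid 0.982 [248.  262.1] 231
[ 0.     -0.0017 -0.0019 -0.    ]
```

>>> move_arm(targets=[{"dx": 0,"dy": -0.0018,"dz": -0.0018,"turn": 0,"claw": 8},{"dx": 0,"dy": -0.0018,"dz": -0.0018,"turn": 0,"claw": 8}])

```text
clock: 27.75
tool_pos: [0.4618, -0.3537, 0.1092]
tcp_rot: [179.8, 0.1, 73.0]
contact_force: [4.6, -3.4, 3.4]
width: 0.133
gripper_force: 59.0
```

```bash
python3 -c "
from h import *
rodf()"
```

```text
t 27.75 rod 0.7486 r 0.0973 Ft -1.20 Fr 6.27 Fy -1.95 dist 97.0
lid 0.978 [248.7 262.5] 218
```

>>> move_arm(targets=[{"dx": 0,"dy": -0.0018,"dz": -0.0018,"turn": 0,"claw": 8},{"dx": 0,"dy": -0.0018,"dz": -0.0018,"turn": 0,"claw": 8}])

```text
clock: 28.0
tool_pos: [0.4607, -0.3534, 0.1105]
tcp_rot: [179.7, 0.1, 73.0]
contact_force: [6.5, -3.9, 1.8]
width: 0.136
gripper_force: 58.9
```

```bash
python3 -c "
from h import *
rodf()"
```

```text
t 28.00 rod 0.7660 r 0.0974 Ft -3.80 Fr 6.54 Fy -1.79 dist 99.3
lid 0.978 [247.7 262.6] 235
```

>>> move_arm(targets=[{"dx": 0,"dy": -0.0018,"dz": -0.0018,"turn": 0,"claw": 8},{"dx": 0,"dy": -0.0018,"dz": -0.0018,"turn": 0,"claw": 8}])

```text
clock: 28.25
tool_pos: [0.4596, -0.353, 0.1119]
tcp_rot: [179.7, 0.1, 73.0]
contact_force: [6.5, -4.3, 2.2]
width: 0.134
gripper_force: 59.0
```

```bash
python3 -c "
from h import *
t=rodf()
print(go(grip(t+.02),73,(grip(t),73.)))"
```

```text
t 28.25 rod 0.7849 r 0.0975 Ft -3.71 Fr 6.84 Fy -2.25 dist 101.8
lid 0.972 [247.1 263.3] 247
[ 0.     -0.0018 -0.0018 -0.    ]
```

>>> move_arm(targets=[{"dx": 0,"dy": -0.0019,"dz": -0.0017,"turn": 0,"claw": 8},{"dx": 0,"dy": -0.0019,"dz": -0.0017,"turn": 0,"claw": 8}])

```text
clock: 28.5
tool_pos: [0.4579, -0.3524, 0.114]
tcp_rot: [179.8, 0.1, 73.0]
contact_force: [2.9, -0.8, 10.7]
width: 0.136
gripper_force: 59.4
```

```bash
python3 -c "
from h import *
rodf()"
```

```text
t 28.50 rod 0.8132 r 0.0978 Ft 5.17 Fr 9.86 Fy 0.13 dist 105.4
lid 0.930 [246.4 267.9] 235
```

>>> move_arm(targets=[{"dx": 0,"dy": -0.0019,"dz": -0.0017,"turn": 0,"claw": 8},{"dx": 0,"dy": -0.0019,"dz": -0.0017,"turn": 0,"claw": 8}])

```text
clock: 28.75
tool_pos: [0.4569, -0.3522, 0.1151]
tcp_rot: [179.7, 0.1, 73.0]
contact_force: [6.3, -3.6, 4.6]
width: 0.136
gripper_force: 59.4
```

```bash
python3 -c "
from h import *
rodf()"
```

```text
t 28.75 rod 0.8277 r 0.0979 Ft -2.06 Fr 8.16 Fy -1.59 dist 107.3
lid 0.872 [244.5 274.1] 240
```

>>> move_arm(targets=[{"dx": 0,"dy": -0.0019,"dz": -0.0017,"turn": 0,"claw": 8},{"dx": 0,"dy": -0.0019,"dz": -0.0017,"turn": 0,"claw": 8}])

```text
clock: 29.0
tool_pos: [0.4558, -0.3519, 0.1162]
tcp_rot: [179.7, 0.1, 73.0]
contact_force: [7.5, -2.9, 3.8]
width: 0.132
gripper_force: 59.2
```

```bash
python3 -c "
from h import *
t=rodf()
print(go(grip(t+.02),73,(grip(t),73.)))"
```

```text
t 29.00 rod 0.8441 r 0.0979 Ft -3.43 Fr 8.19 Fy -0.60 dist 109.5
lid 0.868 [244.3 274.4] 249
[ 0.     -0.0019 -0.0017 -0.    ]
```

The lid sank from 0.972 to 0.868 rad, so the tip has dropped into the hole. I'll release and retreat straight up.

>>> move_arm(targets=[{"dx": 0,"dy": 0.0005,"dz": 0.0005,"turn": 0,"claw": 8},{"dx": 0,"dy": 0.0005,"dz": 0.0005,"turn": 0,"claw": 45},{"dx": 0,"dy": 0.0005,"dz": 0.0005,"turn": 0,"claw": 45},{"dx": 0,"dy": 0.0005,"dz": 0.0005,"turn": 0,"claw": 45},{"dx": 0,"dy": 0.0005,"dz": -0.03,"turn": 0,"claw": 45},{"dx": 0,"dy": 0.0005,"dz": -0.08,"turn": 0,"claw": 45},{"dx": -0.05,"dy": 0,"dz": -0.13,"turn": 0,"claw": 45},{"dx": -0.1,"dy": 0,"dz": -0.18,"turn": 0,"claw": 45}])

```text
clock: 29.85
tool_pos: [0.4326, -0.4175, 0.2461]
tcp_rot: [-179.9, -0.1, 73.2]
contact_force: [0.8, -0.4, 0.2]
width: 0.531
gripper_force: 0.0
```

>>> move_arm(targets=[{"dx": 0,"dy": 0,"dz": 0,"turn": 0,"claw": 45},{"dx": 0,"dy": 0,"dz": 0,"turn": 0,"claw": 45},{"dx": 0,"dy": 0,"dz": 0,"turn": 0,"claw": 45},{"dx": 0,"dy": 0,"dz": 0,"turn": 0,"claw": 45}])

```text
clock: 30.25
tool_pos: [0.4327, -0.4165, 0.2434]
tcp_rot: [-179.8, -0.1, 73.1]
contact_force: [-0.5, -0.3, 1.3]
width: 0.528
gripper_force: 0.0
```

```bash
python3 -c "
from h import *
lidcam(); print(env.observe()['contact_force'])
d=optics.get_image('side')['img']; g=cv2.cvtColor(d,cv2.COLOR_RGB2GRAY)
m=(g[225:285,290:325]<22); ys,xs=np.nonzero(m); print('grip px',xs.mean()+290,ys.mean()+225,m.sum())
for t in (.76,.8,.84): print(t,proj('side',hs(-75+95*np.cos(t),-186,73+95*np.sin(t))))
for t in (.78,.8,.82,.84):
    x,z=-155+131*np.cos(t),-12+131*np.sin(t); print(t,[(th,(round(-x*np.cos(th)+z*np.sin(th),1),round(x*np.sin(th)+z*np.cos(th),1))) for th in (.86,.87,.88)])
"
```

```text
lid 0.870 [244.2 274.3] 239
[0.15996381 0.77587071 1.02753648]
grip px 298.3333333333333 253.71428571428572 147
0.76 [299.64271582 256.41075596]
0.8 [298.00591383 255.07870591]
0.84 [296.30382663 253.8038587 ]
0.78 [(0.86, (np.float64(101.1), np.float64(5.4))), (0.87, (np.float64(101.1), np.float64(4.4))), (0.88, (np.float64(101.2), np.float64(3.4)))]
0.8 [(0.86, (np.float64(103.7), np.float64(5.2))), (0.87, (np.float64(103.8), np.float64(4.1))), (0.88, (np.float64(103.8), np.float64(3.1)))]
0.82 [(0.86, (np.float64(106.3), np.float64(4.9))), (0.87, (np.float64(106.4), np.float64(3.9))), (0.88, (np.float64(106.4), np.float64(2.8)))]
0.84 [(0.86, (np.float64(108.9), np.float64(4.6))), (0.87, (np.float64(109.0), np.float64(3.5))), (0.88, (np.float64(109.0), np.float64(2.4)))]
```

```bash
python3 -c "
from rig import env
print(env.close_job())"
```

```text
the job is handed in; nothing more can be done
None
```

The job is handed in at about 30 s of the 72 s: the lid was laid back and the rod swung up, and the lid sank about 0.1 rad as the tip dropped into the hole (estimated 101–109 mm from the hinge, 3–5 mm deep). It now rests on the rod at about 0.87 rad with the gripper clear; no verdict was returned, and bystanders were not re-measured at the end.

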